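# Hang the block moulds nested on the hook

### The arm

A 7-joint arm with a two-finger parallel gripper is mounted at the origin on the work surface. World frame = base frame: x ahead of the robot, y to its left, z up, the work surface at z = 0. Lengths are in m, angles in rad, forces in N, time in s.
With the tool pointing down it reaches from about 0.4 to 0.85 m from the base axis. Payload 10.4 kg.
Tool frame: the origin (TCP) lies between the finger pads; the fingertips stand 11 mm ahead of it and the grasp point (between the pads) lies 8 mm behind it (r.tcp_to_tips is the distance from the TCP to the fingertips, in m); z points along the fingers, y is the line along which they close (so a half turn about z gives the same grasp; the last joint's range is limited). The gripper opens to 87 mm and grips with 3 to 60 N. Pads are 19 mm wide; open, the fingers measure 117 mm over their backs; the gripper's body (75 mm by 190 mm) begins 51 mm behind the grasp point.
Start: joints at [-1.132, 0.332, -0.065, 1.46, 0.022, 1.35, -0.088], TCP at [0.278, 0.56, 0.205] pointing down, gripper open.
Joint ranges: [-2.6, 2.6], [-0.5, 2.12], [-1.47, 1.34], [0.16, 2.42], [-1.27, 4.41], [0.06, 2.06], [-2.6, 2.6]. Speed limits (rad/s): [2.22, 2.22, 2.79, 2.79, 3.14, 3.14, 3.14].

### API

Orientations are given as a unit quaternion [x, y, z, w].
In Python, from bench import r gives the robot as it stands. The module is installed in compiled form; this text tells all that it offers.
- The arm moves only by the shell command python3 -m crank 'ROWS' [FORCE]. ROWS is JSON, a list of rows, each an object of numbers: "claw": the closure, from -1 (fully open) to 1 (shut); "dx", "dy", "dz": the shift along the tool's x, y, z each as a share of 3 cm, from -1 to 1; "ax", "ay", "az": the turn, a rotation vector about the tool's x, y, z each as a share of 6 degrees, from -1 to 1. A call has 1 to 8 rows; each row shifts and turns the commanded pose from where the row before left it, along the tool's axes as they then stand; what a row does not reach is not made up. A row lasts 1/12 s, in which the tool goes at most 41.7 mm and 7.16 degrees, less where a joint would pass 70% of its speed; a pose out of reach is approached as far as the arm can. A call with a number of a shift or a turn outside -1 to 1 is refused whole. A call with a gripper value outside its range is refused whole. The fingers move at their own pace and stop on an object; FORCE is the grip in N (left out, the last holds). Time passes only in rows, so rows that do not move let the fingers close. It gives the time, the measured TCP pose, the force, the opening and the grip force at its end, in the units of the state.
- r.read_state(): the state, without advancing time (a new reading comes with each control period).
- r.camera(name): name is "scene" or "side" or "wrist"; returns a dict with "color" (384x512x3 uint8, red, green, blue), "mtx" (3x3 intrinsics, pixels), "R" (3x3) and "t" (3): a world point X has camera coordinates R X + t; the wrist camera has in their place "hand_eye" (4x4, takes a point from camera to tool coordinates, whose origin is the TCP and whose axes are the flange's). Camera axes: x right, y down, z forward; pixel columns grow to the right and rows downward; lengths in m; the calibration is good to about 2 mm. A picture is of the moment at which its call begins: read the wrist's pose just before it. There is no depth.
- r.close_job(): hands the job in; it is judged then, once.
The state is a dict: "time": time; "joint_positions": joint angles; "joint_vel": joint speeds; "joint_torque": joint torques, N m; "ee_pos": TCP position; "eef_rot": TCP orientation; "ft_force": force on the tool from outside, world axes, zero at the start; "torque": the same for the moment, N m; "width": finger opening in m; "grip_force": force on a finger pad.
Only numpy, scipy, OpenCV 4.12 (cv2) and the standard library are available. Lean on these libraries where they do the work, as an engineer would, in place of code of your own. Each camera call takes 0.05 s, during which the arm holds its last target. There are 200 camera calls.

### The job

Hang the three soybean-block moulds by their wire loops on the one hook under the shelf, largest first, then the medium, then the small. Push the large one back to the hook's collar and each next one back until it sits well inside the one behind it, let them hang still, and leave the soybean blocks and the jar where they are.

Things in the scene. Friction and masses are not known exactly. Their poses are not given: they have to be found in the camera images.
- large_tray (a point): Centre of the large mould's tray: aluminium, 150 mm wide (y), 120 high (z), 44 deep (x), walls 3 mm, about 420 g, open side to its own -x, closed back to +x. At the start it stands on an easel leaning back 20 degrees (its top towards its closed back). Hung up, it balances upright within 6 degrees. A smaller tray fits inside the next larger one with 13 mm to spare all round.
- large_grip (a point): Grip of the large mould: dark metal bar 16 mm wide (y), 10 thick, 70 long, leaning 38 degrees from the mould's z towards its -x, so 18 degrees from vertical at the start. Point on its centre line, 46 mm from its lower end, 24 from its upper end. The lower end joins the peak of the wire loop. Axes of the mould; the bar's direction in them is (-0.616, 0, 0.788).
- large_eye (a point): Seat in the wire loop of the large mould, where the hook's centre line lies when it hangs: 11 mm under the loop's peak, 38 mm above the tray's top, 98 above its centre. The grip point is 31 mm towards -x and 51 mm above it. The loop is 6 mm wire in the plane x = 0, mid-depth of the tray: two legs 40 mm apart rise from the tray and close in a 90 degree peak. Axes of the mould.
- medium_tray (a point): Centre of the medium mould's tray: aluminium, 112 mm wide (y), 86 high (z), 44 deep (x), walls 3 mm, about 300 g, open side to its own -x, closed back to +x. At the start it stands on an easel leaning back 20 degrees (its top towards its closed back). Hung up, it balances upright within 6 degrees. A smaller tray fits inside the next larger one with 13 mm to spare all round.
- medium_grip (a point): Grip of the medium mould: dark metal bar 16 mm wide (y), 10 thick, 70 long, leaning 38 degrees from the mould's z towards its -x, so 18 degrees from vertical at the start. Point on its centre line, 46 mm from its lower end, 24 from its upper end. The lower end joins the peak of the wire loop. Axes of the mould; the bar's direction in them is (-0.616, 0, 0.788).
- medium_eye (a point): Seat in the wire loop of the medium mould, where the hook's centre line lies when it hangs: 11 mm under the loop's peak, 55 mm above the tray's top, 98 above its centre. The grip point is 31 mm towards -x and 51 mm above it. The loop is 6 mm wire in the plane x = 0, mid-depth of the tray: two legs 40 mm apart rise from the tray and close in a 90 degree peak. Axes of the mould.
- small_tray (a point): Centre of the small mould's tray: aluminium, 76 mm wide (y), 54 high (z), 44 deep (x), walls 3 mm, about 200 g, open side to its own -x, closed back to +x. At the start it stands on an easel leaning back 20 degrees (its top towards its closed back). Hung up, it balances upright within 6 degrees. A smaller tray fits inside the next larger one with 13 mm to spare all round.
- small_grip (a point): Grip of the small mould: dark metal bar 16 mm wide (y), 10 thick, 70 long, leaning 38 degrees from the mould's z towards its -x, so 18 degrees from vertical at the start. Point on its centre line, 46 mm from its lower end, 24 from its upper end. The lower end joins the peak of the wire loop. Axes of the mould; the bar's direction in them is (-0.616, 0, 0.788).
- small_eye (a point): Seat in the wire loop of the small mould, where the hook's centre line lies when it hangs: 11 mm under the loop's peak, 71 mm above the tray's top, 98 above its centre. The grip point is 31 mm towards -x and 51 mm above it. The loop is 6 mm wire in the plane x = 0, mid-depth of the tray: two legs 40 mm apart rise from the tray and close in a 90 degree peak. Axes of the mould.
- hook_stop (a point): Hook's centre line at the front of its stop collar (disc, 40 mm across). The hook is a level steel bar 10 mm thick, 220 mm above the table, running from the collar 105 mm to this frame's -x; then its end rises 10 mm over 18 mm more. x points along the bar into the bay (crossrail 80 mm behind), z up. A next mould pushed back stops with its loop 25 mm in front of the loop behind (legs on rim).
- hook_tip (a point): Raised rounded end of the hook's bar (10 mm thick), 123 mm in front of the collar and 10 mm above the bar's centre line. Same axes.
- shelf_edge (a point): Middle of the lower front edge of the wooden shelf over the hook: 108 mm above the bar, 13 mm in front of the collar, 260 mm wide, on two posts behind. It stops an upright gripper from bringing a mould to the collar: lean the tool 30 to 45 degrees, its body towards the hook's free end.
- block_a: Brown pressed soybean block, 110 x 160 x 100 mm, loose on the table, origin at the centre of its underside. A bystander: leave it alone.
- block_b: Brown pressed soybean block, 100 x 140 x 90 mm, loose on the table, origin at the centre of its underside. A bystander: leave it alone.
- jar: Glass jar, 72 mm across, 110 mm high, origin at the centre of its underside. A bystander: leave it alone.

How it is judged:
By the outcome, as a careful person would: the job done as asked, in the order asked, and still so for the second after the job is handed in, with the robot touching nothing.
It also fails if it takes over 72 s, if anything falls off the work surface, if the arm or the gripper's body presses on something with over 40 N, if the wrist force passes 120 N, or if a joint passes its speed limit or range.

## Working session

There is one attempt and no reset: what is moved stays moved. The work goes in short steps, Python scripts to look and compute and a shell command to move; the robot and the scene stay as the last step left them, time stands still between calls to the robot, and variables do not carry over. Pictures are saved under pics/ and viewed, at most 10 in all, crops included, and the job is handed in when it is done.

```bash
mkdir -p pics; python3 - <<'E'
from bench import r
import cv2,numpy as np
s=r.read_state();print(s)
for n in("scene","side"):
    c=r.camera(n);cv2.imwrite(f"pics/{n}0.png",c["color"][:,:,::-1]);print(n,c["mtx"],c["R"],c["t"],-c["R"].T@c["t"])
    np.savez(f"pics/{n}0.npz",**c)
c=r.camera("wrist");print(c["mtx"],c["hand_eye"])
E
```

```text
{'time': 0.0, 'joint_positions': array([-1.131619  ,  0.33287772, -0.06474969,  1.46095123,  0.02160269,
        1.34990883, -0.08849985]), 'joint_vel': array([ 0.00075931, -0.00043652,  0.00076336,  0.00013114,  0.00084211,
       -0.00172567,  0.00126624]), 'joint_torque': array([-1.00019952e-03, -6.23247170e+01,  2.37036799e-02, -3.89894950e+01,
       -6.15119585e-02,  3.97428009e-02,  1.22449605e-04]), 'ee_pos': array([0.27825511, 0.55917009, 0.2043457 ]), 'eef_rot': array([ 2.28809097e-01,  9.73471043e-01, -7.11085072e-04, -1.39196750e-04]), 'ft_force': array([ 0.17774009, -0.05990923,  0.32792727]), 'torque': array([ 0.00185795,  0.03993364, -0.00532321]), 'grip_force': 0.0, 'width': 0.08713491823084117}
scene [[359.66182266   0.         259.50012451]
 [  0.         359.66182266 194.32535561]
 [  0.           0.           1.        ]] [[ 0.428382    0.90354586 -0.00968205]
 [ 0.75174928 -0.36231769 -0.5509981 ]
 [-0.50136003  0.22875919 -0.83445033]] [-0.21082555 -0.34893261  1.3218189 ] [ 1.01533088 -0.23831213  0.90868979]
side [[402.4871084    0.         256.88318199]
 [  0.         402.4871084  195.11371527]
 [  0.           0.           1.        ]] [[ 0.99894061 -0.04578539 -0.00462038]
 [-0.02932277 -0.55593056 -0.83071138]
 [ 0.03546583  0.82996682 -0.55668417]] [-0.58294198  0.17501209  1.22409708] [ 0.54404264 -0.94535561  0.82412658]
[[299.64166104   0.         257.67523968]
 [  0.         299.64166104 191.78816342]
 [  0.           0.           1.        ]] [[ 3.99908168e-04 -9.61904093e-01 -2.73386824e-01  7.42494270e-02]
 [ 9.99999917e-01  3.63664181e-04  1.83249764e-04 -5.16260449e-05]
 [-7.68477029e-05 -2.73386875e-01  9.61904159e-01 -1.78613055e-01]
 [ 0.00000000e+00  0.00000000e+00  0.00000000e+00  1.00000000e+00]]
```

View pics/scene0.png

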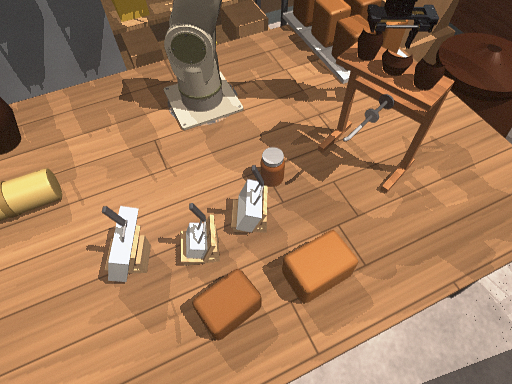

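View pics/side0.png

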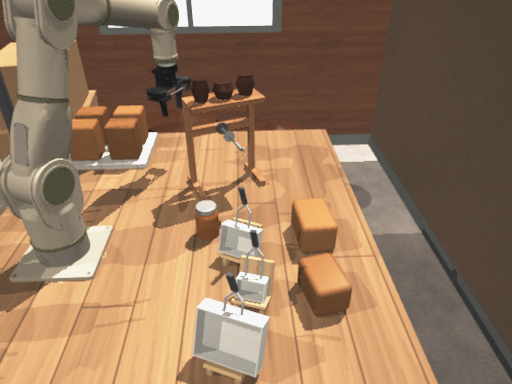

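```bash
python3 - <<'E'
import cv2,numpy as np
a=cv2.imread("pics/scene0.png");b=cv2.imread("pics/side0.png")
def up(i,x0,x1,y0,y1,k):
    o=cv2.resize(i[y0:y1,x0:x1],None,fx=k,fy=k,interpolation=cv2.INTER_CUBIC)
    for x in range((x0+9)//10*10,x1,10): cv2.line(o,(int((x-x0+.5)*k),0),(int((x-x0+.5)*k),6 if x%50 else 16),(255,0,255),1)
    for y in range((y0+9)//10*10,y1,10): cv2.line(o,(0,int((y-y0+.5)*k)),(6 if y%50 else 16,int((y-y0+.5)*k)),(255,0,255),1)
    return o
o=np.zeros((600,800,3),np.uint8)
def put(x,y,i): o[y:y+i.shape[0],x:x+i.shape[1]]=i
A=up(a,95,275,160,290,4);put(0,0,A[:600,:800][:520])
cv2.imwrite("pics/m1.png",A)
o=np.zeros((600,800,3),np.uint8)
put(0,0,up(b,185,285,180,380,3)); put(310,0,up(a,325,455,40,200,3)[:480]); put(310,480,up(b,180,270,110,150,3)); 
put(590,480,up(b,180,250,120,160,3))
cv2.imwrite("pics/m2.png",o)
E
```

```text
(no output)
```

View pics/m1.png

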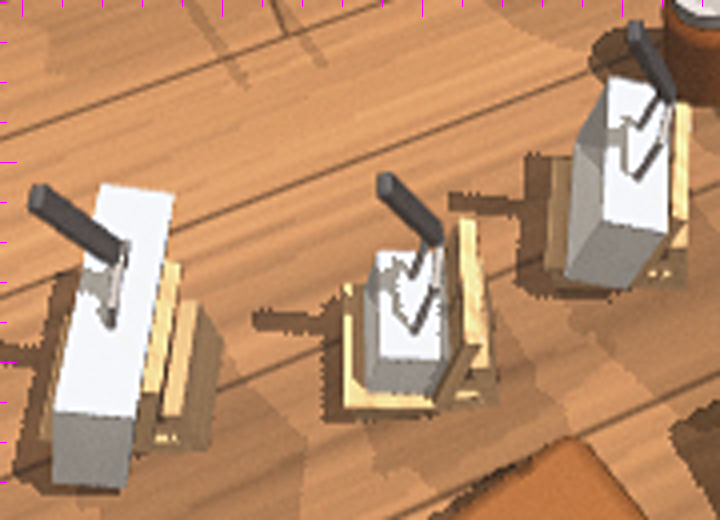

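View pics/m2.png

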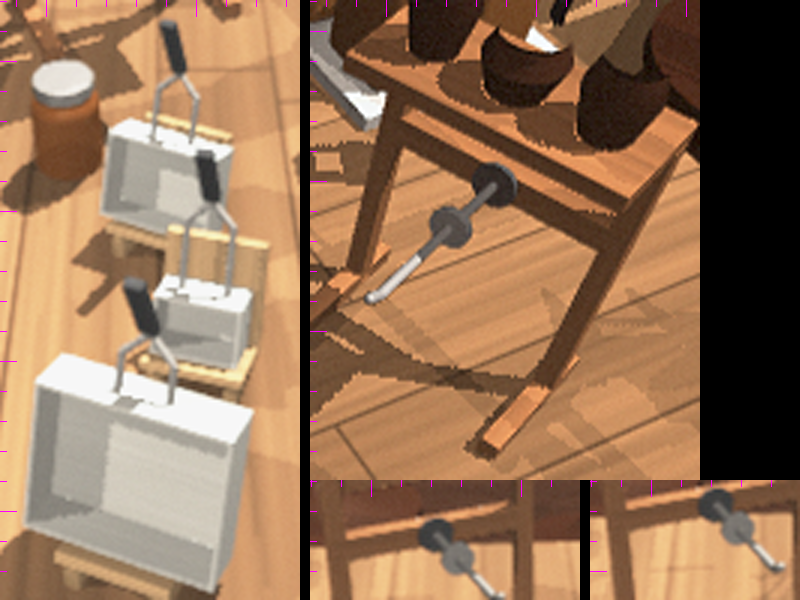

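```bash
cat > h.py <<'E'
import numpy as np,cv2
from scipy.spatial.transform import Rotation as Ro
def ray(c,p):
    d=c["R"].T@np.linalg.solve(c["mtx"],[p[0],p[1],1.]);return -c["R"].T@c["t"],d/np.linalg.norm(d)
def tri(c1,p1,c2,p2):
    o1,d1=ray(c1,p1);o2,d2=ray(c2,p2)
    s=np.linalg.lstsq(np.c_[d1,-d2],o2-o1,rcond=None)[0]
    a=o1+s[0]*d1;b=o2+s[1]*d2;return (a+b)/2,np.linalg.norm(a-b)
def onz(c,p,z):
    o,d=ray(c,p);return o+d*(z-o[2])/d[2]
E
python3 - <<'E'
from h import *
np.set_printoptions(precision=4,suppress=True)
A=np.load("pics/scene0.npz");B=np.load("pics/side0.npz")
A={k:A[k] for k in A.files};B={k:B[k] for k in B.files}
f=lambda p,k,ox,oy,x0,y0:((p[0]-ox+.5)/k-.5+x0,(p[1]-oy+.5)/k-.5+y0)
a=lambda p:f(p,4,0,0,95,160);b=lambda p:f(p,3,0,0,185,180)
P={}
for n,p,q in [("L up",(38,197),(134,287)),("L lo",(122,252),(150,333)),("S up",(386,186),(205,158)),("S lo",(436,241),(211,200)),("M up",(636,33),(168,27)),("M lo",(668,96),(180,72)),
 ("L FL",(100,183),(38,382)),("L FR",(53,410),(240,440)),("L BR",(133,415),(252,408)),("L BL",(173,193),(64,355)),
 ("S FL",(378,252),(162,285)),("S FR",(365,388),(240,312)),("S BR",(445,392),(251,290)),
 ("M FL",(610,78),(108,123)),("M FR",(605,222),(222,163)),("M BR",(665,235),(232,150))]:
    x,e=tri(A,a(p),B,b(q));P[n]=x;print(n,x,round(e,4))
for m in "LSM":
    d=P[m+" up"]-P[m+" lo"];print(m,"len",np.linalg.norm(d),"dir",d/np.linalg.norm(d),"yaw bar",np.degrees(np.arctan2(-d[1],-d[0])))
    e=P[m+" FL"]-P[m+" FR"];print("  width",np.linalg.norm(e),"yaw tray",np.degrees(np.arctan2(-e[0],e[1])))
ha=lambda p:f(p,3,310,0,325,40)
t,e=tri(A,ha((371,298)),B,f((780,568),3,590,480,180,120));print("tip",t,e,onz(A,ha((371,298)),.23))
c,e=tri(A,ha((449,229)),B,f((457,558),3,310,480,180,110));print("collar",c,e,onz(A,ha((449,229)),.22))
g,e=tri(A,ha((495,185)),B,f((437,537),3,310,480,180,110));print("flange",g,e,onz(A,ha((495,185)),.22))
for u,v in((t,c),(t,g)):
    d=v-u;print(np.linalg.norm(d),np.degrees(np.arctan2(d[1],d[0])))
E
```

```text
L up [ 0.5127 -0.374   0.254 ] 0.002
L lo [ 0.5203 -0.3522  0.1876] 0.0033
S up [ 0.5653 -0.2024  0.2209] 0.0022
S lo [ 0.572  -0.184   0.1591] 0.0021
M up [ 0.5389 -0.035   0.2365] 0.0015
M lo [ 0.5488 -0.0192  0.1756] 0.0009
L FL [ 0.4393 -0.3588  0.1492] 0.0033
L FR [ 0.5794 -0.4177  0.1518] 0.0036
L BR [ 0.5917 -0.3798  0.1361] 0.0003
L BL [ 0.4547 -0.3211  0.1338] 0.0025
S FL [ 0.5282 -0.2167  0.0972] 0.0004
S FR [ 0.5999 -0.2506  0.0885] 0.02
S BR [ 0.613  -0.2058  0.0672] 0.0217
M FL [ 0.4817 -0.0305  0.1239] 0.0061
M FR [ 0.5837 -0.0806  0.1163] 0.0043
M BR [ 0.5973 -0.0448  0.0998] 0.0016
L len 0.07030036413988429 dir [-0.1082 -0.3096  0.9447] yaw bar 70.72951645515813
  width 0.15195023971930474 yaw tray 67.19410124545419
S len 0.06482128143646265 dir [-0.1039 -0.284   0.9532] yaw bar 69.89694558719944
  width 0.07974315172871832 yaw tray 64.691519929922
M len 0.06372637982363516 dir [-0.1561 -0.2479  0.9561] yaw bar 57.800895392270604
  width 0.1139227211710498 yaw tray 63.81440742075948
tip [0.5493 0.2135 0.2274] 0.0012125894163486687 [0.5504 0.2123 0.23  ]
collar [0.5028 0.3271 0.22  ] 0.002750716025052788 [0.5044 0.3259 0.22  ]
flange [0.476  0.3971 0.2177] 0.003199522681894365 [0.4759 0.3966 0.22  ]
0.12296367217402396 112.24357054049703
0.1978787522011376 111.76340553748216
```

```bash
cat >> h.py <<'E'
np.set_printoptions(precision=4,suppress=True)
def Rt(yaw,lean):
    "tool x ~ mould x at yaw (deg); bar leaning `lean` deg from vertical towards -xm"
    y,l=np.radians([yaw,lean]);xm=np.array([np.cos(y),np.sin(y),0]);ym=np.array([-np.sin(y),np.cos(y),0])
    z=np.sin(l)*xm-np.cos(l)*np.array([0,0,1.]);Y=-ym
    return np.c_[np.cross(Y,z),Y,z]
def plan(p,R,first="rot",s=None):
    if s is None:
        from bench import r
        s=r.read_state();print("t",s["time"],"pos",s["ee_pos"],"F",s["ft_force"],"w",s["width"],"gf",s["grip_force"]);print("q",s["joint_positions"])
    R0=Ro.from_quat(s["eef_rot"]).as_matrix()
    w=Ro.from_matrix(R0.T@R).as_rotvec(degrees=True)/6
    d=(np.array(p)-s["ee_pos"])
    Rr=R if first=="rot" else R0
    print("rot units",w,"shift units",Rr.T@d/.03,"max",np.abs(w).max(),np.abs(Rr.T@d/.03).max())
E
python3 -m crank '[{"claw":-1,"dz":-1},{"claw":-1,"dz":-1},{"claw":-1,"dz":-1},{"claw":-1,"dz":-1},{"claw":-1,"dz":-1},{"claw":-1,"dz":-1},{"claw":-1,"dz":-1},{"claw":-1,"dz":-1}]' 30
python3 -m crank '[{"claw":-1,"dz":-1},{"claw":-1,"dz":-1},{"claw":-1,"dx":-0.84,"dy":-0.94},{"claw":-1,"dx":-0.84,"dy":-0.94},{"claw":-1,"dx":-0.84,"dy":-0.94},{"claw":-1,"dx":-0.84,"dy":-0.94},{"claw":-1,"dx":-0.84,"dy":-0.94},{"claw":-1,"dx":-0.84,"dy":-0.94}]'
python3 -m crank '[{"claw":-1,"dx":-0.84,"dy":-0.94},{"claw":-1,"dx":-0.84,"dy":-0.94},{"claw":-1,"dx":-0.84,"dy":-0.94},{"claw":-1,"dx":-0.84,"dy":-0.94},{"claw":-1,"dx":-0.84,"dy":-0.94},{"claw":-1,"dx":-0.84,"dy":-0.94},{"claw":-1,"dx":-0.84,"dy":-0.94},{"claw":-1,"dx":-0.84,"dy":-0.94}]'
python3 - <<'E'
from h import *
up=np.array([.5127,-.374,.254]);lo=np.array([.5203,-.3522,.1876])
R=Rt(67,18);d=-R[:,2]
m=(up+lo)/2; g=m+d*.011   # grip point: 46 of 70
print("grip",g); 
plan(g+d*.13,R)
E
```

```text
grip [ 0.5152 -0.3662  0.2313]
t 0.15 pos [0.2783 0.5593 0.2046] F [-1.1305 -0.0036  0.2361] w 0.08726224804988784 gf 0.0
q [-1.1316  0.3327 -0.0647  1.4607  0.0216  1.3499 -0.0885]
rot units [-2.2717  2.4132 14.2947] shift units [-23.7986  19.3204 -13.0021] max 14.294745431712954 23.798573802527034invalid input at $[0]: expected keys claw, dx, dy, dz, ax, ay, az
invalid input at $[0]: expected keys claw, dx, dy, dz, ax, ay, az
invalid input at $[0]: expected keys claw, dx, dy, dz, ax, ay, az
```

```bash
python3 -m crank '[{"claw":-1,"dx":0,"dy":0,"dz":-1,"ax":0,"ay":0,"az":0},{"claw":-1,"dx":0,"dy":0,"dz":-1,"ax":0,"ay":0,"az":0},{"claw":-1,"dx":0,"dy":0,"dz":-1,"ax":0,"ay":0,"az":0},{"claw":-1,"dx":0,"dy":0,"dz":-1,"ax":0,"ay":0,"az":0},{"claw":-1,"dx":0,"dy":0,"dz":-1,"ax":0,"ay":0,"az":0},{"claw":-1,"dx":0,"dy":0,"dz":-1,"ax":0,"ay":0,"az":0},{"claw":-1,"dx":0,"dy":0,"dz":-1,"ax":0,"ay":0,"az":0},{"claw":-1,"dx":0,"dy":0,"dz":-1,"ax":0,"ay":0,"az":0}]' 30
python3 -m crank '[{"claw":-1,"dx":0,"dy":0,"dz":-1,"ax":0,"ay":0,"az":0},{"claw":-1,"dx":0,"dy":0,"dz":-1,"ax":0,"ay":0,"az":0},{"claw":-1,"dx":-0.84,"dy":-0.94,"dz":0,"ax":0,"ay":0,"az":0},{"claw":-1,"dx":-0.84,"dy":-0.94,"dz":0,"ax":0,"ay":0,"az":0},{"claw":-1,"dx":-0.84,"dy":-0.94,"dz":0,"ax":0,"ay":0,"az":0},{"claw":-1,"dx":-0.84,"dy":-0.94,"dz":0,"ax":0,"ay":0,"az":0},{"claw":-1,"dx":-0.84,"dy":-0.94,"dz":0,"ax":0,"ay":0,"az":0},{"claw":-1,"dx":-0.84,"dy":-0.94,"dz":0,"ax":0,"ay":0,"az":0}]'
python3 -m crank '[{"claw":-1,"dx":-0.84,"dy":-0.94,"dz":0,"ax":0,"ay":0,"az":0},{"claw":-1,"dx":-0.84,"dy":-0.94,"dz":0,"ax":0,"ay":0,"az":0},{"claw":-1,"dx":-0.84,"dy":-0.94,"dz":0,"ax":0,"ay":0,"az":0},{"claw":-1,"dx":-0.84,"dy":-0.94,"dz":0,"ax":0,"ay":0,"az":0},{"claw":-1,"dx":-0.84,"dy":-0.94,"dz":0,"ax":0,"ay":0,"az":0},{"claw":-1,"dx":-0.84,"dy":-0.94,"dz":0,"ax":0,"ay":0,"az":0},{"claw":-1,"dx":-0.84,"dy":-0.94,"dz":0,"ax":0,"ay":0,"az":0},{"claw":-1,"dx":-0.84,"dy":-0.94,"dz":0,"ax":0,"ay":0,"az":0}]'
python3 - <<'E'
from h import *
R=Rt(67,18);d=-R[:,2]
plan(np.array([.5152,-.3662,.2313])+d*.13,R)
E
```

```text
time: 0.82
ee_pos: [0.2783, 0.5592, 0.4465]
eef_rot: [0.229, 0.973, -0.0, -0.0]
ft_force: [-0.4, 1.3, 0.4]
width: 0.0874
grip_force: 0.0
time: 1.48
ee_pos: [0.3386, 0.3387, 0.505]
eef_rot: [0.229, 0.973, 0.0, -0.0]
ft_force: [1.5, 0.3, 0.5]
width: 0.0874
grip_force: 0.0
time: 2.15
ee_pos: [0.4183, 0.0469, 0.5051]
eef_rot: [0.229, 0.973, 0.0, 0.0]
ft_force: [1.3, 0.1, -0.7]
width: 0.0872
grip_force: 0.0
t 2.15 pos [0.4183 0.0469 0.5051] F [ 1.3057  0.0915 -0.6746] w 0.08717694671599761 gf 0.0
q [-0.6595 -0.1252  0.3777  1.3277  0.0488  1.9296  0.8417]
rot units [-2.2605  2.4012 14.2954] shift units [-13.6752   8.3521   0.8211] max 14.295446355308746 13.675200227673512
```

```bash
python3 -m crank '[{"claw":-1,"dx":0,"dy":0,"dz":0,"ax":-0.151,"ay":0.16,"az":0.953},{"claw":-1,"dx":0,"dy":0,"dz":0,"ax":-0.151,"ay":0.16,"az":0.953},{"claw":-1,"dx":0,"dy":0,"dz":0,"ax":-0.151,"ay":0.16,"az":0.953},{"claw":-1,"dx":0,"dy":0,"dz":0,"ax":-0.151,"ay":0.16,"az":0.953},{"claw":-1,"dx":0,"dy":0,"dz":0,"ax":-0.151,"ay":0.16,"az":0.953},{"claw":-1,"dx":0,"dy":0,"dz":0,"ax":-0.151,"ay":0.16,"az":0.953},{"claw":-1,"dx":0,"dy":0,"dz":0,"ax":-0.151,"ay":0.16,"az":0.953},{"claw":-1,"dx":0,"dy":0,"dz":0,"ax":-0.151,"ay":0.16,"az":0.953}]' | head -1
python3 -m crank '[{"claw":-1,"dx":0,"dy":0,"dz":0,"ax":-0.151,"ay":0.16,"az":0.953},{"claw":-1,"dx":0,"dy":0,"dz":0,"ax":-0.151,"ay":0.16,"az":0.953},{"claw":-1,"dx":0,"dy":0,"dz":0,"ax":-0.151,"ay":0.16,"az":0.953},{"claw":-1,"dx":0,"dy":0,"dz":0,"ax":-0.151,"ay":0.16,"az":0.953},{"claw":-1,"dx":0,"dy":0,"dz":0,"ax":-0.151,"ay":0.16,"az":0.953},{"claw":-1,"dx":0,"dy":0,"dz":0,"ax":-0.151,"ay":0.16,"az":0.953},{"claw":-1,"dx":0,"dy":0,"dz":0,"ax":-0.151,"ay":0.16,"az":0.953}]' | head -3
python3 -m crank '[{"claw":-1,"dx":-0.977,"dy":0.6,"dz":0.059,"ax":0,"ay":0,"az":0},{"claw":-1,"dx":-0.977,"dy":0.6,"dz":0.059,"ax":0,"ay":0,"az":0},{"claw":-1,"dx":-0.977,"dy":0.6,"dz":0.059,"ax":0,"ay":0,"az":0},{"claw":-1,"dx":-0.977,"dy":0.6,"dz":0.059,"ax":0,"ay":0,"az":0},{"claw":-1,"dx":-0.977,"dy":0.6,"dz":0.059,"ax":0,"ay":0,"az":0},{"claw":-1,"dx":-0.977,"dy":0.6,"dz":0.059,"ax":0,"ay":0,"az":0},{"claw":-1,"dx":-0.977,"dy":0.6,"dz":0.059,"ax":0,"ay":0,"az":0}]' | head -2
python3 -m crank '[{"claw":-1,"dx":-0.977,"dy":0.6,"dz":0.059,"ax":0,"ay":0,"az":0},{"claw":-1,"dx":-0.977,"dy":0.6,"dz":0.059,"ax":0,"ay":0,"az":0},{"claw":-1,"dx":-0.977,"dy":0.6,"dz":0.059,"ax":0,"ay":0,"az":0},{"claw":-1,"dx":-0.977,"dy":0.6,"dz":0.059,"ax":0,"ay":0,"az":0},{"claw":-1,"dx":-0.977,"dy":0.6,"dz":0.059,"ax":0,"ay":0,"az":0},{"claw":-1,"dx":-0.977,"dy":0.6,"dz":0.059,"ax":0,"ay":0,"az":0},{"claw":-1,"dx":-0.977,"dy":0.6,"dz":0.059,"ax":0,"ay":0,"az":0}]' | head -2
cat >> h.py <<'E'
def wcam(c,s):
    H=c["hand_eye"];R0=Ro.from_quat(s["eef_rot"]).as_matrix()
    Rc=R0@H[:3,:3];pc=R0@H[:3,3]+s["ee_pos"];return dict(mtx=c["mtx"],R=Rc.T,t=-Rc.T@pc)
def proj(c,X):
    q=c["mtx"]@(c["R"]@np.asarray(X)+c["t"]);return q[:2]/q[2]
E
python3 - <<'E'
from h import *
from bench import r
R=Rt(67,18);g=np.array([.5152,-.3662,.2313]);d=-R[:,2]
plan(g,R)
s=r.read_state();c=r.camera("wrist");w=wcam(c,s);np.savez("pics/w1.npz",**w)
im=c["color"][:,:,::-1].copy();cv2.imwrite("pics/w1.png",im)
xm=np.array([np.cos(np.radians(67)),np.sin(np.radians(67)),0]);t=np.radians(20)
mx=np.cos(t)*xm-np.sin(t)*np.array([0,0,1]);mz=np.sin(t)*xm+np.cos(t)*np.array([0,0,1]);my=np.cross(mz,mx)
eye=g+.031*mx-.051*mz;tr=eye-.098*mz;print("eye",eye,"tray",tr)
for q in (g,g+d*.024,g-d*.046,eye,*(tr+a*.022*mx+b*.075*my+.06*mz for a in(-1,1) for b in(-1,1))): 
    p=proj(w,q);print(p);cv2.circle(im,tuple(int(v) for v in p),2,(0,0,255),-1)
cv2.imwrite("pics/w1a.png",im)
E
```

```text
time: 2.82
time: 3.4
ee_pos: [0.4183, 0.0487, 0.505]
eef_rot: [0.825, 0.543, 0.131, -0.087]
time: 3.98
ee_pos: [0.4594, -0.178, 0.4298]
time: 4.57
ee_pos: [0.5012, -0.4032, 0.3535]
t 4.5667 pos [ 0.5012 -0.4032  0.3535] F [0.4219 0.7717 0.837 ] w 0.08715617439354972 gf 0.0
q [ 0.2575  0.5583  0.904   1.0755 -0.6969  1.865   0.5722]
rot units [-0.0089 -0.0034  0.0049] shift units [-0.0055 -0.0509  4.2809] max 0.008853811882062216 4.280944598537566
eye [ 0.5198 -0.3554  0.1728] tray [ 0.5067 -0.3863  0.0807]
[255.7181 180.3732]
[255.5649 186.154 ]
[255.9567 171.3664]
[256.0164 174.6436]
[312.0494 201.7771]
[200.1195 201.645 ]
[309.9161 172.1969]
[202.44   172.0659]
```

View pics/w1a.png

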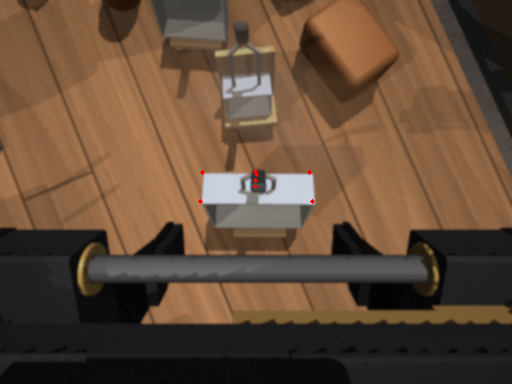

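```bash
python3 -m crank '[{"claw":-1,"dx":0,"dy":0.01,"dz":0.91,"ax":0,"ay":0,"az":0},{"claw":-1,"dx":0,"dy":0.01,"dz":0.91,"ax":0,"ay":0,"az":0},{"claw":-1,"dx":0,"dy":0.01,"dz":0.91,"ax":0,"ay":0,"az":0},{"claw":-1,"dx":0,"dy":0,"dz":0.91,"ax":0,"ay":0,"az":0},{"claw":-1,"dx":0,"dy":0,"dz":0.91,"ax":0,"ay":0,"az":0},{"claw":1,"dx":0,"dy":0,"dz":0,"ax":0,"ay":0,"az":0},{"claw":1,"dx":0,"dy":0,"dz":0,"ax":0,"ay":0,"az":0},{"claw":1,"dx":0,"dy":0,"dz":0,"ax":0,"ay":0,"az":0}]' 60
python3 -m crank '[{"claw":1,"dx":0,"dy":0,"dz":0,"ax":0,"ay":0,"az":0},{"claw":1,"dx":0,"dy":0,"dz":0,"ax":0,"ay":0,"az":0},{"claw":1,"dx":0,"dy":0,"dz":0,"ax":0,"ay":0,"az":0}]' 60
python3 - <<'E'
from h import *
g=np.array([.5152,-.3662,.2313]);R=Rt(67,18)
plan(g+R[:,2]*.008,R)
E
```

```text
time: 5.28
ee_pos: [0.5183, -0.3642, 0.2267]
eef_rot: [0.824, 0.545, 0.131, -0.085]
ft_force: [-0.6, -1.3, 0.7]
width: 0.0744
grip_force: 0.0
time: 5.53
ee_pos: [0.5182, -0.3642, 0.2262]
eef_rot: [0.824, 0.545, 0.131, -0.085]
ft_force: [0.6, -0.5, 0.0]
width: 0.0548
grip_force: 0.0
t 5.5333 pos [ 0.5182 -0.3642  0.2262] F [ 0.5657 -0.5256  0.0309] w 0.05484839823564731 gf 0.0
q [ 0.118   0.5429  0.8886  1.3732 -0.6771  1.5962  0.6115]
rot units [ 0.019   0.0075 -0.0009] shift units [-0.0426 -0.0666  0.0745] max 0.01901372797930039 0.07452310099693289
```

```bash
python3 -m crank '[{"claw":1,"dx":0,"dy":0,"dz":0,"ax":0,"ay":0,"az":0},{"claw":1,"dx":0,"dy":0,"dz":0,"ax":0,"ay":0,"az":0},{"claw":1,"dx":0,"dy":0,"dz":0,"ax":0,"ay":0,"az":0},{"claw":1,"dx":0,"dy":0,"dz":0,"ax":0,"ay":0,"az":0},{"claw":1,"dx":0,"dy":0,"dz":0,"ax":0,"ay":0,"az":0},{"claw":1,"dx":0,"dy":0,"dz":0,"ax":0,"ay":0,"az":0}]' 60
cat >> h.py <<'E'
tip=np.array([.5495,.213,.23]);col=np.array([.5034,.327,.22]);HY=112.
u=np.array([np.cos(np.radians(HY)),np.sin(np.radians(HY)),0]);Z=np.array([0,0,1.])
def grip_for_eye(e): return e-.031*u+.051*Z      # upright mould at hook yaw
E
python3 - <<'E'
from h import *
A=np.load("pics/scene0.npz");A={k:A[k] for k in A.files}
print("jar",onz(A,(272,155),.11))
R=Rt(67,18);print("up in tool",R.T@Z)
R2=Rt(HY,38);e=tip-.05*u;e[2]=.24
g=grip_for_eye(e);t=g+R2[:,2]*.008;print("eye",e,"tcp",t)
plan(t,R2)
E
```

```text
time: 6.03
ee_pos: [0.5182, -0.3633, 0.2251]
eef_rot: [0.824, 0.545, 0.13, -0.086]
ft_force: [0.9, -0.4, 0.1]
width: 0.0152
grip_force: 60.3
jar [0.4289 0.0708 0.11  ]
up in tool [ 0.309   0.     -0.9511]
eye [0.5682 0.1666 0.24  ] tcp [0.578  0.1425 0.2847]
t 6.0333 pos [ 0.5182 -0.3633  0.2251] F [ 0.9194 -0.3921  0.0815] w 0.015185451268342311 gf 60.28398871421814
q [ 0.1172  0.5436  0.888   1.3747 -0.6771  1.5957  0.6116]
rot units [ 3.5403  3.162  -6.6534] shift units [12.9536  8.1625  7.5992] max 6.653399933296401 12.95362011672608
```

```bash
python3 -m crank '[{"claw":1,"dx":0.155,"dy":0,"dz":-0.476,"ax":0,"ay":0,"az":0},{"claw":1,"dx":0.155,"dy":0,"dz":-0.476,"ax":0,"ay":0,"az":0},{"claw":1,"dx":0.309,"dy":0,"dz":-0.951,"ax":0,"ay":0,"az":0},{"claw":1,"dx":0.309,"dy":0,"dz":-0.951,"ax":0,"ay":0,"az":0},{"claw":1,"dx":0.309,"dy":0,"dz":-0.951,"ax":0,"ay":0,"az":0},{"claw":1,"dx":0.309,"dy":0,"dz":-0.951,"ax":0,"ay":0,"az":0},{"claw":1,"dx":0.309,"dy":0,"dz":-0.951,"ax":0,"ay":0,"az":0},{"claw":1,"dx":0.309,"dy":0,"dz":-0.951,"ax":0,"ay":0,"az":0}]'
python3 -m crank '[{"claw":1,"dx":0.309,"dy":0,"dz":-0.951,"ax":0,"ay":0,"az":0},{"claw":1,"dx":0.309,"dy":0,"dz":-0.951,"ax":0,"ay":0,"az":0},{"claw":1,"dx":0,"dy":0,"dz":0,"ax":0,"ay":0,"az":0}]'
python3 - <<'E'
from h import *
from bench import r
plan([.578,.1425,.47],Rt(HY,38))
c=r.camera("side");cv2.imwrite("pics/s1.png",c["color"][:,:,::-1])
E
```

```text
time: 6.7
ee_pos: [0.518, -0.3629, 0.4359]
eef_rot: [0.824, 0.545, 0.13, -0.087]
ft_force: [1.2, 0.4, -4.8]
width: 0.0152
grip_force: 60.0
time: 6.95
ee_pos: [0.5204, -0.3623, 0.4648]
eef_rot: [0.822, 0.547, 0.128, -0.095]
ft_force: [0.6, 0.4, -6.1]
width: 0.0153
grip_force: 60.0
t 6.95 pos [ 0.5204 -0.3623  0.4648] F [ 0.6439  0.4256 -6.1141] w 0.01526460967518623 gf 59.99983370304108
q [ 0.3857  0.5318  0.6745  0.7814 -0.6546  2.055   0.3488]
rot units [ 3.3845  3.0512 -6.6458] shift units [11.8334  8.0844  9.0256] max 6.645795665140413 11.833352253735839
```

View pics/s1.png

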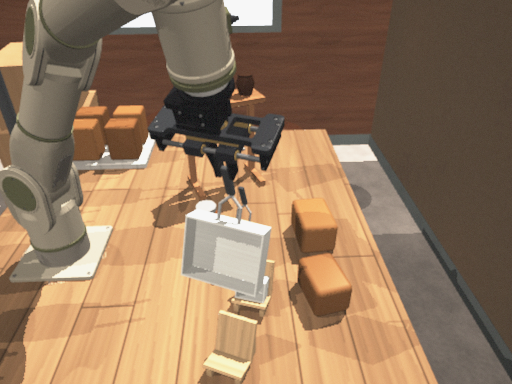

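```bash
python3 -m crank '[{"claw":1,"dx":0.5,"dy":0,"dz":0.16,"ax":0,"ay":0,"az":0},{"claw":1,"dx":0.93,"dy":0,"dz":0.302,"ax":0,"ay":0,"az":0},{"claw":1,"dx":0.93,"dy":0,"dz":0.302,"ax":0,"ay":0,"az":0},{"claw":1,"dx":0.93,"dy":0,"dz":0.302,"ax":0,"ay":0,"az":0},{"claw":1,"dx":0.93,"dy":0,"dz":0.302,"ax":0,"ay":0,"az":0},{"claw":1,"dx":0.93,"dy":0,"dz":0.302,"ax":0,"ay":0,"az":0},{"claw":1,"dx":0.93,"dy":0,"dz":0.302,"ax":0,"ay":0,"az":0},{"claw":1,"dx":0.93,"dy":0,"dz":0.302,"ax":0,"ay":0,"az":0}]' | head -4
python3 -m crank '[{"claw":1,"dx":0.93,"dy":0,"dz":0.302,"ax":0,"ay":0,"az":0},{"claw":1,"dx":0.93,"dy":0,"dz":0.302,"ax":0,"ay":0,"az":0},{"claw":1,"dx":0.93,"dy":-0.57,"dz":0.302,"ax":0,"ay":0,"az":0},{"claw":1,"dx":0.93,"dy":-0.57,"dz":0.302,"ax":0,"ay":0,"az":0},{"claw":1,"dx":0.93,"dy":-0.57,"dz":0.302,"ax":0,"ay":0,"az":0},{"claw":1,"dx":0.93,"dy":-0.57,"dz":0.302,"ax":0,"ay":0,"az":0},{"claw":1,"dx":0.93,"dy":-0.57,"dz":0.302,"ax":0,"ay":0,"az":0},{"claw":1,"dx":0.5,"dy":-0.3,"dz":0.16,"ax":0,"ay":0,"az":0}]' | head -4
python3 - <<'E'
from h import *
plan([.578,.1425,.40],Rt(HY,38))
E
```

```text
time: 7.67
ee_pos: [0.604, -0.1591, 0.464]
eef_rot: [0.824, 0.544, 0.126, -0.096]
ft_force: [0.8, -0.7, -4.6]
time: 8.33
ee_pos: [0.6015, 0.0844, 0.4663]
eef_rot: [0.822, 0.546, 0.126, -0.097]
ft_force: [-0.2, 2.3, -5.0]
t 8.3333 pos [0.6015 0.0844 0.4663] F [-0.1832  2.2935 -5.0418] w 0.015176908966599236 gf 59.998412132263184
q [-0.4672  0.203   0.5503  1.1547 -0.418   1.7135 -0.4098]
rot units [ 3.3455  3.0455 -6.68  ] shift units [ 0.2855 -0.0026  3.0265] max 6.679970603115097 3.026496619327665
```

```bash
python3 -m crank '[{"claw":1,"dx":0,"dy":0,"dz":0,"ax":0.418,"ay":0.381,"az":-0.835},{"claw":1,"dx":0,"dy":0,"dz":0,"ax":0.418,"ay":0.381,"az":-0.835},{"claw":1,"dx":0,"dy":0,"dz":0,"ax":0.418,"ay":0.381,"az":-0.835},{"claw":1,"dx":0,"dy":0,"dz":0,"ax":0.418,"ay":0.381,"az":-0.835},{"claw":1,"dx":0,"dy":0,"dz":0,"ax":0.418,"ay":0.381,"az":-0.835},{"claw":1,"dx":0,"dy":0,"dz":0,"ax":0.418,"ay":0.381,"az":-0.835},{"claw":1,"dx":0,"dy":0,"dz":0,"ax":0.418,"ay":0.381,"az":-0.835},{"claw":1,"dx":0,"dy":0,"dz":0,"ax":0.418,"ay":0.381,"az":-0.835}]' | head -4
python3 -m crank '[{"claw":1,"dx":-0.26,"dy":0,"dz":0.756,"ax":0,"ay":0,"az":0},{"claw":1,"dx":-0.26,"dy":0,"dz":0.756,"ax":0,"ay":0,"az":0},{"claw":1,"dx":-0.26,"dy":0,"dz":0.756,"ax":0,"ay":0,"az":0},{"claw":1,"dx":-0.26,"dy":0,"dz":0.756,"ax":0,"ay":0,"az":0},{"claw":1,"dx":-0.26,"dy":0,"dz":0.756,"ax":0,"ay":0,"az":0},{"claw":1,"dx":-0.26,"dy":0,"dz":0.756,"ax":0,"ay":0,"az":0},{"claw":1,"dx":-0.26,"dy":0,"dz":0.756,"ax":0,"ay":0,"az":0},{"claw":1,"dx":-0.26,"dy":0,"dz":0.756,"ax":0,"ay":0,"az":0}]' | head -4
python3 - <<'E'
from h import *
from bench import r
plan([.578,.1425,.2847],Rt(HY,38))
o=np.zeros((600,800,3),np.uint8)
def shot(n,x0,x1,y0,y1,k):
    c=r.camera(n);i=c["color"][y0:y1,x0:x1,::-1].copy();return cv2.resize(i,None,fx=k,fy=k,interpolation=cv2.INTER_CUBIC)
a=shot("scene",290,450,50,200,2.5);b=shot("side",170,330,80,230,2.5);w=shot("wrist",130,390,0,230,1.3)
for x,y,i in((0,0,a),(400,0,b),(0,300,w)): 
    i=i[:600-y,:800-x];o[y:y+i.shape[0],x:x+i.shape[1]]=i
cv2.imwrite("pics/m3.png",o)
E
```

```text
time: 9.0
ee_pos: [0.6042, 0.0795, 0.4614]
eef_rot: [0.555, 0.77, 0.175, -0.26]
ft_force: [1.2, 0.4, -8.4]
time: 9.67
ee_pos: [0.5815, 0.134, 0.2788]
eef_rot: [0.557, 0.77, 0.175, -0.259]
ft_force: [-0.2, 0.8, -4.6]
t 9.6667 pos [0.5815 0.134  0.2788] F [-0.1521  0.7666 -4.6394] w 0.015348108898915892 gf 59.997777342796326
q [-0.129   0.4109  0.2333  1.3668 -0.6604  1.6688  0.4516]
rot units [ 0.207   0.2612 -0.5529] shift units [ 0.3633 -0.0031  0.0339] max 0.5529235723642058 0.3632926068684401
```

View pics/m3.png

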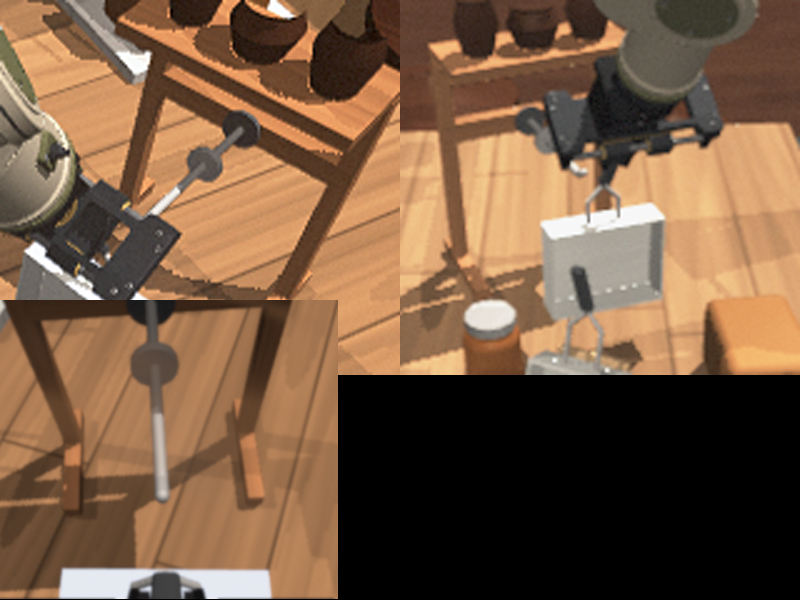

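```bash
python3 -m crank '[{"claw":1,"dx":0.36,"dy":0,"dz":0.03,"ax":0.2,"ay":0.26,"az":-0.55},{"claw":1,"dx":0,"dy":0,"dz":0,"ax":0,"ay":0,"az":0}]' | head -4
python3 - <<'E'
from h import *
from bench import r
plan([.578,.1425,.2847],Rt(HY,38))
s=r.read_state();c=r.camera("wrist");w=wcam(c,s);np.savez("pics/w2.npz",**w)
cv2.imwrite("pics/w2.png",c["color"][:,:,::-1])
print("tip",proj(w,tip),"col",proj(w,col))
R0=Ro.from_quat(s["eef_rot"]).as_matrix();g=s["ee_pos"]-.008*R0[:,2]
a=np.radians(38);T=np.array([[np.cos(a),0,np.sin(a)],[0,-1,0],[np.sin(a),0,-np.cos(a)]]) # cols: tool axes in mould axes
M=R0@T.T  # mould axes in world
print(M); eye=g+M@[.031,0,-.051]; tr=eye-M@[0,0,.098]; print("eye",eye)
for x in(-.022,.022):
  for y in(-.075,.075):print(proj(w,tr+M@[x,y,.06]))
i=c["color"];o=cv2.resize(i[100:230,150:370,::-1],None,fx=3.6,fy=3.6,interpolation=cv2.INTER_CUBIC);cv2.imwrite("pics/w2c.png",o)
E
```

```text
time: 9.98
ee_pos: [0.5798, 0.1443, 0.2892]
eef_rot: [0.526, 0.785, 0.184, -0.269]
ft_force: [-0.4, 2.3, -3.0]
t 9.9833 pos [0.5798 0.1443 0.2892] F [-0.3541  2.2883 -2.9911] w 0.015544545047610672 gf 59.99561369419098
q [-0.1199  0.4256  0.2138  1.3368 -0.6769  1.7047  0.4967]
rot units [ 0.0179 -0.0171  0.0663] shift units [-0.1188 -0.0793  0.0972] max 0.0662865960607223 0.11876481377034373
tip [254.7245 164.6469] col [255.6525  69.7251]
[[-0.3786 -0.9255 -0.0047]
 [ 0.9256 -0.3786 -0.0038]
 [ 0.0018 -0.0058  1.    ]]
eye [0.5702 0.1686 0.2445]
[340.3695 246.6737]
[174.1739 246.5779]
[335.6088 200.9666]
[179.0202 200.8619]
```

View pics/w2c.png

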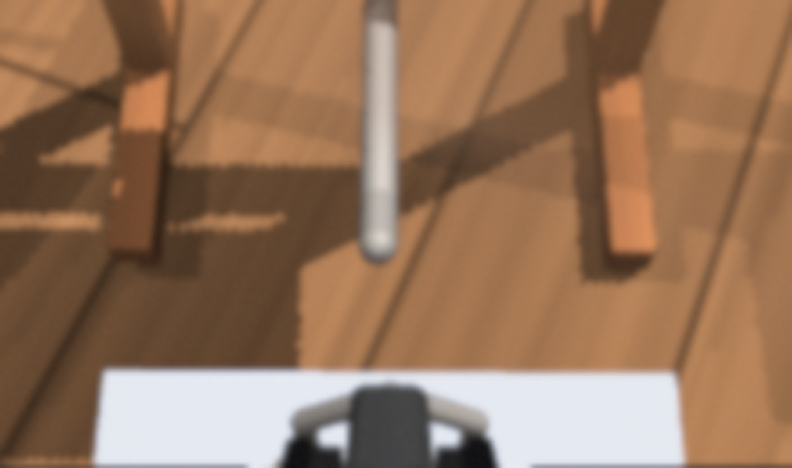

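```bash
python3 -m crank '[{"claw":1,"dx":0.4,"dy":-0.08,"dz":0.31,"ax":0,"ay":0,"az":0.07},{"claw":1,"dx":0.56,"dy":0,"dz":0.44,"ax":0,"ay":0,"az":0},{"claw":1,"dx":0.56,"dy":0,"dz":0.44,"ax":0,"ay":0,"az":0},{"claw":1,"dx":0.56,"dy":0,"dz":0.44,"ax":0,"ay":0,"az":0}]' | head -4
python3 -m crank '[{"claw":1,"dx":0.56,"dy":0,"dz":0.44,"ax":0,"ay":0,"az":0},{"claw":1,"dx":0.56,"dy":0,"dz":0.44,"ax":0,"ay":0,"az":0},{"claw":1,"dx":0.56,"dy":0,"dz":0.44,"ax":0,"ay":0,"az":0},{"claw":1,"dx":0.44,"dy":0,"dz":0.34,"ax":0,"ay":0,"az":0},{"claw":1,"dx":0,"dy":0,"dz":0,"ax":0,"ay":0,"az":0}]' | head -4
cat >> h.py <<'E'
def where():
    from bench import r
    s=r.read_state();R0=Ro.from_quat(s["eef_rot"]).as_matrix();g=s["ee_pos"]-.008*R0[:,2]
    a=np.radians(38);T=np.array([[np.cos(a),0,np.sin(a)],[0,-1,0],[np.sin(a),0,-np.cos(a)]]);M=R0@T.T
    eye=g+M@[.031,0,-.051]
    v=np.cross(Z,u);d=eye-col
    print("t",s["time"],"eye rel collar: along",d@u,"lat",d@v,"z",d[2],"tilt",np.degrees(M[2,0]),"yaw",np.degrees(np.arctan2(M[1,0],M[0,0])),"F along/lat/z",s["ft_force"]@u,s["ft_force"]@v,s["ft_force"][2],"q6",s["joint_positions"][5])
E
python3 -c "
from h import *
where()"
```

```text
time: 10.37
ee_pos: [0.5482, 0.2162, 0.2882]
eef_rot: [0.532, 0.782, 0.182, -0.269]
ft_force: [-0.1, -0.5, -4.8]
time: 10.78
ee_pos: [0.5167, 0.2941, 0.2884]
eef_rot: [0.529, 0.784, 0.182, -0.27]
ft_force: [0.7, -0.2, -6.0]
t 10.7833 eye rel collar: along -0.00944374448146089 lat -7.410073430342981e-05 z 0.023749276098134403 tilt 0.00195557497015043 yaw 111.92841572579584 F along/lat/z -0.4781401502690451 -0.5238840743823046 -6.038141539646768 q6 1.511829496961721
```

```bash
python3 -m crank '[{"claw":1,"dx":-0.123,"dy":0,"dz":0.158,"ax":0,"ay":0,"az":0},{"claw":1,"dx":-0.123,"dy":0,"dz":0.158,"ax":0,"ay":0,"az":0},{"claw":1,"dx":-0.103,"dy":0,"dz":0.131,"ax":0,"ay":0,"az":0},{"claw":1,"dx":-0.062,"dy":0,"dz":0.079,"ax":0,"ay":0,"az":0},{"claw":1,"dx":0,"dy":0,"dz":0,"ax":0,"ay":0,"az":0}]' | head -4
python3 -c "
from h import *
where()"
```

```text
time: 11.2
ee_pos: [0.5178, 0.2909, 0.2661]
eef_rot: [0.531, 0.782, 0.182, -0.27]
ft_force: [-0.3, 0.1, -4.3]
t 11.2 eye rel collar: along -0.012744406181265289 lat 0.00019009262411364726 z 0.0013743909990136527 tilt 0.01310311038645567 yaw 111.72405401684858 F along/lat/z 0.2035064923880581 0.27840445645840933 -4.253618800439129 q6 1.481948388492877
```

```bash
python3 -m crank '[{"claw":1,"dx":0.1,"dy":0,"dz":0.08,"ax":0,"ay":0,"az":0},{"claw":1,"dx":0.1,"dy":0,"dz":0.08,"ax":0,"ay":0,"az":0},{"claw":1,"dx":0.05,"dy":0,"dz":0.04,"ax":0,"ay":0,"az":0},{"claw":1,"dx":0,"dy":0,"dz":0,"ax":0,"ay":0,"az":0}]' | tail -3
python3 -c "
from h import *
where()"
python3 -m crank '[{"claw":1,"dx":-0.04,"dy":0,"dz":0.052,"ax":0,"ay":0,"az":0},{"claw":1,"dx":0.05,"dy":0,"dz":0.04,"ax":0,"ay":0,"az":0},{"claw":1,"dx":0,"dy":0,"dz":0,"ax":0,"ay":0,"az":0}]' | tail -3
python3 -c "
from h import *
where()"
```

```text
ft_force: [-0.2, -0.2, -5.2]
width: 0.0154
grip_force: 60.0
t 11.5333 eye rel collar: along -0.001203734011592513 lat -0.00012331183305026752 z 0.0031033812416836615 tilt 0.04169518278144343 yaw 111.87433261263715 F along/lat/z -0.16967528634358148 0.24166916285729886 -5.228753764501242 q6 1.4708331212361538
ft_force: [-0.4, -0.6, -4.5]
width: 0.0151
grip_force: 60.0
t 11.7833 eye rel collar: along -0.0002480860216742004 lat 6.303141754563132e-05 z 0.0006509115821757006 tilt 0.008522991000895394 yaw 111.81311510013802 F along/lat/z -0.4221496162967536 0.5663140597602873 -4.5083495399518005 q6 1.4658534136935253
```

```bash
python3 -m crank '[{"claw":1,"dx":-0.06,"dy":0,"dz":0.079,"ax":0,"ay":0,"az":0},{"claw":1,"dx":0,"dy":0,"dz":0,"ax":0,"ay":0,"az":0}]' | tail -3 | head -1
python3 -c "
from h import *
where()"
python3 -m crank '[{"claw":1,"dx":0.105,"dy":0,"dz":0.082,"ax":0,"ay":0,"az":0},{"claw":1,"dx":0,"dy":0,"dz":0,"ax":0,"ay":0,"az":0}]' | tail -3 | head -1
python3 -c "
from h import *
where()"
```

```text
ft_force: [-2.6, -3.6, 6.6]
t 11.95 eye rel collar: along -0.0005822271897871889 lat -0.0004516613798581623 z -0.0007819121233400561 tilt 0.07150977030337642 yaw 111.78123880651705 F along/lat/z -2.3863396731756668 3.742022165806503 6.576610113426036 q6 1.4625041335979816
ft_force: [-2.1, -13.3, 11.4]
t 12.1167 eye rel collar: along 0.0016063866204496164 lat -0.00098341009646782 z 9.007698786189788e-05 tilt -0.05433448972672022 yaw 111.68823552181905 F along/lat/z -11.550510559488853 6.889011164627884 11.367539527452552 q6 1.4584120492958732
```

```bash
python3 -m crank '[{"claw":-1,"dx":0,"dy":0,"dz":0,"ax":0,"ay":0,"az":0},{"claw":-1,"dx":0,"dy":0,"dz":0,"ax":0,"ay":0,"az":0},{"claw":-1,"dx":0,"dy":0,"dz":0,"ax":0,"ay":0,"az":0},{"claw":-1,"dx":0,"dy":0,"dz":0,"ax":0,"ay":0,"az":0},{"claw":-1,"dx":0,"dy":0,"dz":-0.5,"ax":0,"ay":0,"az":0},{"claw":-1,"dx":0,"dy":0,"dz":-0.8,"ax":0,"ay":0,"az":0},{"claw":-1,"dx":0,"dy":0,"dz":-0.9,"ax":0,"ay":0,"az":0},{"claw":-1,"dx":0,"dy":0,"dz":-0.9,"ax":0,"ay":0,"az":0}]'
python3 -m crank '[{"claw":-1,"dx":0,"dy":0,"dz":-0.9,"ax":0,"ay":0,"az":0},{"claw":-1,"dx":0,"dy":0,"dz":-0.9,"ax":0,"ay":0,"az":0},{"claw":-1,"dx":0,"dy":0,"dz":-0.5,"ax":0,"ay":0,"az":0},{"claw":-1,"dx":0,"dy":0,"dz":0,"ax":0,"ay":0,"az":0}]' | head -4
python3 - <<'E'
from h import *
from bench import r
np.savez
mu=np.array([.5389,-.035,.2365]);ml=np.array([.5488,-.0192,.1756])
R=Rt(63,18);g=(mu+ml)/2-R[:,2]*.011;print("M grip",g)
plan(g-R[:,2]*.13,R)
s=r.read_state();c=r.camera("wrist");i=c["color"][:,:,::-1].copy();w=wcam(c,s)
cv2.imwrite("pics/w3.png",i)
for q in (tip,col,col+.004*u): cv2.circle(i,tuple(int(round(v)) for v in proj(w,q)),1,(0,0,255),-1)
cv2.imwrite("pics/w3a.png",i)
E
```

```text
time: 12.78
ee_pos: [0.533, 0.2531, 0.3364]
eef_rot: [0.53, 0.783, 0.182, -0.27]
ft_force: [0.0, 0.3, -0.4]
width: 0.0608
grip_force: 0.0
time: 13.12
ee_pos: [0.5506, 0.2119, 0.3924]
eef_rot: [0.531, 0.783, 0.184, -0.268]
ft_force: [0.6, -0.3, 0.5]
M grip [ 0.5423 -0.0301  0.2165]
t 13.1167 pos [0.5506 0.2119 0.3924] F [ 0.613  -0.2738  0.495 ] w 0.08412346784429962 gf 0.0
q [-0.2101  0.3212  0.1864  1.2576 -0.6917  1.7757  0.2794]
rot units [-3.7975 -3.1308  7.2071] shift units [-8.7682  3.415  -1.0178] max 7.207069259981231 8.76817319332008
```

View pics/w3a.png

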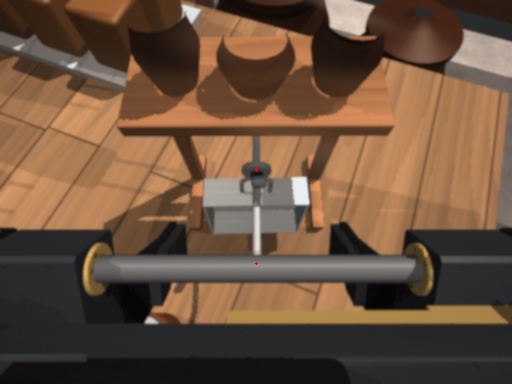

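```bash
python3 -m crank '[{"claw":-1,"dx":-0.788,"dy":0,"dz":-0.616,"ax":0,"ay":0,"az":0},{"claw":-1,"dx":-0.788,"dy":0,"dz":-0.616,"ax":0,"ay":0,"az":0},{"claw":-1,"dx":-0.788,"dy":0,"dz":-0.616,"ax":0,"ay":0,"az":0}]' | head -2
python3 -m crank '[{"claw":-1,"dx":0,"dy":0,"dz":0,"ax":-0.475,"ay":-0.391,"az":0.901},{"claw":-1,"dx":0,"dy":0,"dz":0,"ax":-0.475,"ay":-0.391,"az":0.901},{"claw":-1,"dx":0,"dy":0,"dz":0,"ax":-0.475,"ay":-0.391,"az":0.901},{"claw":-1,"dx":0,"dy":0,"dz":0,"ax":-0.475,"ay":-0.391,"az":0.901},{"claw":-1,"dx":0,"dy":0,"dz":0,"ax":-0.475,"ay":-0.391,"az":0.901},{"claw":-1,"dx":0,"dy":0,"dz":0,"ax":-0.475,"ay":-0.391,"az":0.901},{"claw":-1,"dx":0,"dy":0,"dz":0,"ax":-0.475,"ay":-0.391,"az":0.901},{"claw":-1,"dx":0,"dy":0,"dz":0,"ax":-0.475,"ay":-0.391,"az":0.901}]' | head -2
python3 - <<'E'
from h import *
R=Rt(63,18);g=np.array([.5423,-.0301,.2165])
plan(g-R[:,2]*.13,R)
E
```

```text
time: 13.42
ee_pos: [0.582, 0.131, 0.3889]
time: 14.08
ee_pos: [0.5818, 0.1313, 0.389]
t 14.0833 pos [0.5818 0.1313 0.389 ] F [0.4337 0.104  0.1545] w 0.086976989858575 gf 0.0
q [-0.3886  0.0844  0.2689  1.4181 -0.2822  1.4697 -0.5907]
rot units [-0.0252  0.0264 -0.0145] shift units [-6.9052  1.2708 -0.5307] max 0.026351529851467662 6.905197534840204
```

```bash
python3 -m crank '[{"claw":-1,"dx":-0.986,"dy":0.182,"dz":-0.076,"ax":0,"ay":0,"az":0},{"claw":-1,"dx":-0.986,"dy":0.182,"dz":-0.076,"ax":0,"ay":0,"az":0},{"claw":-1,"dx":-0.986,"dy":0.182,"dz":-0.076,"ax":0,"ay":0,"az":0},{"claw":-1,"dx":-0.986,"dy":0.182,"dz":-0.076,"ax":0,"ay":0,"az":0},{"claw":-1,"dx":-0.986,"dy":0.182,"dz":-0.076,"ax":0,"ay":0,"az":0},{"claw":-1,"dx":-0.986,"dy":0.182,"dz":-0.076,"ax":0,"ay":0,"az":0},{"claw":-1,"dx":-0.986,"dy":0.182,"dz":-0.076,"ax":0,"ay":0,"az":0},{"claw":-1,"dx":0,"dy":0,"dz":0,"ax":0,"ay":0,"az":0}]' | head -2
cat >> h.py <<'E'
def seek(i,pt,tag):
    "bright tray top and dark grip near predicted pixel pt in BGR image"
    h=cv2.cvtColor(i,cv2.COLOR_BGR2HSV);x0,y0=int(pt[0])-85,max(int(pt[1])-50,0);x1,y1=x0+170,min(int(pt[1])+60,222)
    roi=h[y0:y1,x0:x1]
    for n,m in(("tray",(roi[...,1]<45)&(roi[...,2]>150)),("dark",(roi[...,1]<70)&(roi[...,2]<75))):
        k,lab,st,ce=cv2.connectedComponentsWithStats(m.astype(np.uint8))
        for j in np.argsort(-st[1:,4])[:2]+1:
            if st[j,4]<25: continue
            ys,xs=np.where(lab==j);rc=cv2.minAreaRect(np.c_[xs,ys].astype(np.float32))
            print(tag,n,"area",st[j,4],"bbox",st[j,0]+x0,st[j,1]+y0,st[j,2],st[j,3],"cen",ce[j]+[x0,y0],"rect",np.array(rc[0])+[x0,y0],rc[1],rc[2])
def predict(w,g,yaw,W,Hh):
    t=np.radians(20);y=np.radians(yaw);xm=np.array([np.cos(y),np.sin(y),0])
    mx=np.cos(t)*xm-np.sin(t)*Z;mz=np.sin(t)*xm+np.cos(t)*Z;my=np.cross(mz,mx);tr=g+.031*mx-.149*mz;d=-.616*mx+.788*mz
    print("pred grip",proj(w,g),"top",proj(w,g+.024*d),"low",proj(w,g-.046*d))
    print("pred tray top corners",*[proj(w,tr+a*.022*mx+b*W/2*my+Hh/2*mz) for a in(-1,1) for b in(-1,1)])
E
python3 - <<'E'
from h import *
from bench import r
g0=np.array([.5152,-.3662,.2313]);w=dict(np.load("pics/w1.npz"));i=cv2.imread("pics/w1.png");predict(w,g0,67,.15,.12);seek(i,proj(w,g0),"L")
R=Rt(63,18);g=np.array([.5423,-.0301,.2165])
plan(g+R[:,2]*.008,R)
s=r.read_state();c=r.camera("wrist");w=wcam(c,s);np.savez("pics/w4.npz",**w);i=c["color"][:,:,::-1].copy();cv2.imwrite("pics/w4.png",i)
predict(w,g,63,.112,.086);seek(i,proj(w,g),"M")
E
```

```text
time: 14.75
ee_pos: [0.5231, -0.0721, 0.3389]
pred grip [255.7181 180.3732] top [255.5649 186.1617] low [255.9567 171.3546]
pred tray top corners [312.0494 201.7771] [200.1195 201.645 ] [309.9161 172.1969] [202.44   172.0659]
L tray area 1424 bbox 258 173 57 32 cen [290.2809 189.8146] rect [286.  188.5] (31.0, 56.0) 90.0
L tray area 1253 bbox 202 173 46 31 cen [222.5906 188.49  ] rect [224.5 188. ] (45.0, 30.0) 0.0
L dark area 245 bbox 251 170 15 22 cen [258.102  180.1347] rect [258.  180.5] (14.0, 21.0) 0.0
L dark area 104 bbox 206 205 10 17 cen [211.6346 211.0962] rect [210.5 213. ] (16.0, 9.0) 90.0
t 14.75 pos [ 0.5231 -0.0721  0.3389] F [-0.7925 -0.5685  0.2527] w 0.08721149637905054 gf 0.0
q [-0.1801  0.0077  0.4477  1.5971 -0.3095  1.4816 -0.1887]
rot units [-0.0414  0.034  -0.0455] shift units [ 0.2023 -0.0654  4.6216] max 0.04553809888149581 4.621614092387994
pred grip [255.6987 173.7169] top [255.4609 179.0669] low [256.0694 165.3782]
pred tray top corners [296.7562 200.5009] [216.4147 200.7283] [295.2377 172.0003] [217.9463 172.2508]
M tray area 2066 bbox 217 172 82 32 cen [257.7086 188.4046] rect [257.3752 187.6356] (30.349102020263672, 81.11870574951172) 89.19306945800781
M tray area 103 bbox 170 140 5 27 cen [171.6311 153.165 ] rect [172. 153.] (26.0, 4.0) 90.0
M dark area 144 bbox 249 164 16 12 cen [256.4444 169.5764] rect [256.5 169.5] (15.0, 11.0) 0.0
M dark area 44 bbox 250 177 13 6 cen [256.75   180.4318] rect [256.1352 179.9877] (4.888929843902588, 12.222325325012207) 84.80557250976562
```

```bash
python3 -m crank '[{"claw":-1,"dx":0.04,"dy":-0.01,"dz":0.924,"ax":0,"ay":0,"az":0},{"claw":-1,"dx":0.04,"dy":-0.01,"dz":0.924,"ax":0,"ay":0,"az":0},{"claw":-1,"dx":0.04,"dy":-0.01,"dz":0.924,"ax":0,"ay":0,"az":0},{"claw":-0.6,"dx":0.04,"dy":0,"dz":0.924,"ax":0,"ay":0,"az":0},{"claw":-0.4,"dx":0.04,"dy":0,"dz":0.924,"ax":0,"ay":0,"az":0},{"claw":1,"dx":0,"dy":0,"dz":0,"ax":0,"ay":0,"az":0},{"claw":1,"dx":0,"dy":0,"dz":0,"ax":0,"ay":0,"az":0},{"claw":1,"dx":0,"dy":0,"dz":0,"ax":0,"ay":0,"az":0}]' 60 | head -4
python3 -m crank '[{"claw":1,"dx":0,"dy":0,"dz":0,"ax":0,"ay":0,"az":0},{"claw":1,"dx":0,"dy":0,"dz":0,"ax":0,"ay":0,"az":0},{"claw":1,"dx":0,"dy":0,"dz":0,"ax":0,"ay":0,"az":0},{"claw":1,"dx":0,"dy":0,"dz":0,"ax":0,"ay":0,"az":0},{"claw":1,"dx":0,"dy":0,"dz":0,"ax":0,"ay":0,"az":0},{"claw":1,"dx":0,"dy":0,"dz":0,"ax":0,"ay":0,"az":0}]' 60
python3 - <<'E'
from h import *
R=Rt(63,18);g=np.array([.5423,-.0301,.2165])
plan(g+R[:,2]*.008,R)
E
```

```text
time: 15.47
ee_pos: [0.5462, -0.0231, 0.2126]
eef_rot: [0.841, 0.517, 0.132, -0.083]
ft_force: [0.1, 0.3, 0.5]
time: 15.97
ee_pos: [0.5459, -0.0235, 0.2116]
eef_rot: [0.842, 0.517, 0.132, -0.083]
ft_force: [0.3, -0.2, -0.0]
width: 0.0215
grip_force: 0.0
t 15.9667 pos [ 0.5459 -0.0235  0.2116] F [ 0.2766 -0.1951 -0.0327] w 0.02148392665282962 gf 0.0
q [-0.219   0.0799  0.4006  1.7935 -0.3556  1.2069 -0.1737]
rot units [-0.0364  0.0131  0.0132] shift units [-0.1874 -0.009   0.0349] max 0.036414156974857136 0.18735541188310179
```

```bash
python3 -m crank '[{"claw":0.45,"dx":-0.18,"dy":0,"dz":0.03,"ax":0,"ay":0,"az":0},{"claw":0.45,"dx":0,"dy":0,"dz":0,"ax":0,"ay":0,"az":0},{"claw":1,"dx":0,"dy":0,"dz":0,"ax":0,"ay":0,"az":0},{"claw":1,"dx":0,"dy":0,"dz":0,"ax":0,"ay":0,"az":0},{"claw":1,"dx":0,"dy":0,"dz":0,"ax":0,"ay":0,"az":0},{"claw":1,"dx":0,"dy":0,"dz":0,"ax":0,"ay":0,"az":0}]' 60
python3 - <<'E'
from h import *
R=Rt(63,18);g=np.array([.5423,-.0301,.2165])
plan(g+R[:,2]*.008,R)
E
```

```text
time: 16.47
ee_pos: [0.5437, -0.0278, 0.2088]
eef_rot: [0.842, 0.517, 0.132, -0.083]
ft_force: [0.0, -0.1, -0.7]
width: 0.0152
grip_force: 60.0
t 16.4667 pos [ 0.5437 -0.0278  0.2088] F [ 0.0123 -0.0515 -0.7285] w 0.01517500102644251 gf 59.99952793121338
q [-0.2138  0.0795  0.4043  1.7999 -0.3566  1.2044 -0.163 ]
rot units [-0.0386  0.0164  0.0134] shift units [-0.0047 -0.0074 -0.0035] max 0.03864354827164935 0.007405132642044455
```

```bash
python3 -m crank '[{"claw":1,"dx":0.155,"dy":0,"dz":-0.476,"ax":0,"ay":0,"az":0},{"claw":1,"dx":0.155,"dy":0,"dz":-0.476,"ax":0,"ay":0,"az":0},{"claw":1,"dx":0.309,"dy":0,"dz":-0.951,"ax":0,"ay":0,"az":0},{"claw":1,"dx":0.309,"dy":0,"dz":-0.951,"ax":0,"ay":0,"az":0},{"claw":1,"dx":0.309,"dy":0,"dz":-0.951,"ax":0,"ay":0,"az":0},{"claw":1,"dx":0.309,"dy":0,"dz":-0.951,"ax":0,"ay":0,"az":0},{"claw":1,"dx":0.155,"dy":0,"dz":-0.476,"ax":0,"ay":0,"az":0},{"claw":1,"dx":0,"dy":0,"dz":0,"ax":0,"ay":0,"az":0}]'
cat >> h.py <<'E'
def tcp_for(along,dz):
    R=Rt(HY,38);return grip_for_eye(col+along*u+dz*Z)+.008*R[:,2]
E
python3 - <<'E'
from h import *
t=tcp_for(-.19,.024);print(t)
plan(t,Rt(HY,38))
E
```

```text
time: 17.13
ee_pos: [0.5453, -0.0279, 0.3774]
eef_rot: [0.841, 0.517, 0.134, -0.082]
ft_force: [0.1, -0.1, -3.7]
width: 0.0155
grip_force: 60.0
[0.5843 0.1267 0.2887]
t 17.1333 pos [ 0.5453 -0.0279  0.3774] F [ 0.1469 -0.1151 -3.728 ] w 0.015468609099404625 gf 59.99768614768982
q [-0.2275  0.0254  0.408   1.5031 -0.3115  1.524  -0.288 ]
rot units [ 3.8511  3.127  -7.2164] shift units [1.5601 3.1357 4.9707] max 7.216354126216455 4.970718269755473
```

```bash
python3 -m crank '[{"claw":1,"dx":0,"dy":0,"dz":0,"ax":0.481,"ay":0.391,"az":-0.902},{"claw":1,"dx":0,"dy":0,"dz":0,"ax":0.481,"ay":0.391,"az":-0.902},{"claw":1,"dx":0,"dy":0,"dz":0,"ax":0.481,"ay":0.391,"az":-0.902},{"claw":1,"dx":0,"dy":0,"dz":0,"ax":0.481,"ay":0.391,"az":-0.902},{"claw":1,"dx":0,"dy":0,"dz":0,"ax":0.481,"ay":0.391,"az":-0.902},{"claw":1,"dx":0,"dy":0,"dz":0,"ax":0.481,"ay":0.391,"az":-0.902},{"claw":1,"dx":0,"dy":0,"dz":0,"ax":0.481,"ay":0.391,"az":-0.902},{"claw":1,"dx":0,"dy":0,"dz":0,"ax":0.481,"ay":0.391,"az":-0.902}]'|head -1
python3 -m crank '[{"claw":1,"dx":0.26,"dy":0.523,"dz":0.828,"ax":0,"ay":0,"az":0},{"claw":1,"dx":0.26,"dy":0.523,"dz":0.828,"ax":0,"ay":0,"az":0},{"claw":1,"dx":0.26,"dy":0.523,"dz":0.828,"ax":0,"ay":0,"az":0},{"claw":1,"dx":0.26,"dy":0.523,"dz":0.828,"ax":0,"ay":0,"az":0},{"claw":1,"dx":0.26,"dy":0.523,"dz":0.828,"ax":0,"ay":0,"az":0},{"claw":1,"dx":0.26,"dy":0.523,"dz":0.828,"ax":0,"ay":0,"az":0},{"claw":1,"dx":0,"dy":0,"dz":0,"ax":0,"ay":0,"az":0},{"claw":1,"dx":0,"dy":0,"dz":0,"ax":0,"ay":0,"az":0}]'|head -1
python3 - <<'E'
from h import *
from bench import r
plan(tcp_for(-.19,.024),Rt(HY,38));where()
s=r.read_state();c=r.camera("wrist");w=wcam(c,s);i=c["color"][:,:,::-1].copy();cv2.imwrite("pics/w5.png",i)
R0=Ro.from_quat(s["eef_rot"]).as_matrix();g=s["ee_pos"]-.008*R0[:,2];tr=g+.031*u-.149*Z;v=np.cross(Z,u)
print("pred",*[proj(w,tr+a*.022*u+b*.056*v+.043*Z) for a in(-1,1) for b in(-1,1)]);print("tip",proj(w,tip))
# bright row/col extents of the held tray, below hook: rows with wide bright run
h=cv2.cvtColor(i,cv2.COLOR_BGR2HSV);m=((h[...,1]<45)&(h[...,2]>150))
for y in range(120,224,8): 
    x=np.where(m[y,150:370])[0]+150;print(y,len(x),(x.min(),x.max(),x.mean()) if len(x) else "")
E
```

```text
time: 17.8
time: 18.47
t 18.4667 pos [0.5819 0.1287 0.2823] F [-0.1741 -0.8659 -2.5452] w 0.015310592337714616 gf 59.99758958816528
q [-0.1717  0.4527  0.3227  1.3298 -0.7082  1.7383  0.5373]
rot units [-0.0769 -0.0348 -0.0308] shift units [ 0.0582  0.0506 -0.2244] max 0.07694701490935243 0.2244218119829989
t 18.4667 eye rel collar: along -0.18706814881242556 lat 0.001953237606104566 z 0.017717186000287627 tilt 0.2093120015284208 yaw 112.13780269041709 F along/lat/z -0.7376267916542765 0.4857847757653798 -2.5452304595315103 q6 1.7382903474570501
pred [316.9724 250.8091] [199.6611 250.652 ] [313.8129 207.2165] [202.9865 207.1972]
tip [259.7499 146.5167]
120 8 (np.int64(257), np.int64(264), np.float64(260.5))
128 8 (np.int64(257), np.int64(264), np.float64(260.5))
136 8 (np.int64(257), np.int64(264), np.float64(260.5))
144 8 (np.int64(257), np.int64(264), np.float64(260.5))
152 0 
160 0 
168 0 
176 0 
184 0 
192 0 
200 0 
208 0 
216 69 (np.int64(201), np.int64(314), np.float64(259.7826086956522))
```

```bash
python3 -m crank '[{"claw":1,"dx":0.06,"dy":0.05,"dz":-0.22,"ax":-0.07,"ay":-0.03,"az":-0.03},{"claw":1,"dx":0.4,"dy":0,"dz":0.31,"ax":0,"ay":0,"az":0},{"claw":1,"dx":0.56,"dy":0,"dz":0.438,"ax":0,"ay":0,"az":0},{"claw":1,"dx":0.56,"dy":0,"dz":0.438,"ax":0,"ay":0,"az":0}]' | head -4
python3 -c "
from h import *
where()"
python3 -m crank '[{"claw":1,"dx":0.56,"dy":0,"dz":0.438,"ax":0,"ay":0,"az":0},{"claw":1,"dx":0.56,"dy":0,"dz":0.438,"ax":0,"ay":0,"az":0},{"claw":1,"dx":0.56,"dy":0,"dz":0.438,"ax":0,"ay":0,"az":0},{"claw":1,"dx":0.16,"dy":0,"dz":0.125,"ax":0,"ay":0,"az":0},{"claw":1,"dx":0,"dy":0,"dz":0,"ax":0,"ay":0,"az":0}]' | head -4
python3 -c "
from h import *
where()"
```

```text
time: 18.85
ee_pos: [0.5644, 0.1774, 0.292]
eef_rot: [0.531, 0.783, 0.184, -0.267]
ft_force: [-0.1, -0.3, -2.7]
t 18.85 eye rel collar: along -0.1355666799637782 lat -0.000882453403096492 z 0.027258081486292496 tilt -0.12864197425901294 yaw 111.65271884086562 F along/lat/z -0.21310868785421289 0.21325342762043079 -2.6533067306433002 q6 1.673394205310867
time: 19.27
ee_pos: [0.5371, 0.2447, 0.2923]
eef_rot: [0.528, 0.784, 0.184, -0.268]
ft_force: [0.5, 0.5, -2.3]
t 19.2667 eye rel collar: along -0.06291837628257549 lat -0.0006826140191395075 z 0.02754526594687315 tilt -0.043079825490269466 yaw 111.96395039795628 F along/lat/z 0.21706186412656936 -0.6800808515627328 -2.2878331694592915 q6 1.5906845416012778
```

```bash
python3 -m crank '[{"claw":1,"dx":-0.126,"dy":0.02,"dz":0.161,"ax":0,"ay":0,"az":0},{"claw":1,"dx":-0.126,"dy":0,"dz":0.161,"ax":0,"ay":0,"az":0},{"claw":1,"dx":-0.126,"dy":0,"dz":0.161,"ax":0,"ay":0,"az":0},{"claw":1,"dx":-0.126,"dy":0,"dz":0.161,"ax":0,"ay":0,"az":0},{"claw":1,"dx":0,"dy":0,"dz":0,"ax":0,"ay":0,"az":0},{"claw":1,"dx":0,"dy":0,"dz":0,"ax":0,"ay":0,"az":0}]' | head -4
python3 -c "
from h import *
where()"
python3 -m crank '[{"claw":1,"dx":0.2,"dy":0,"dz":0.156,"ax":0,"ay":0,"az":0},{"claw":1,"dx":0.25,"dy":0,"dz":0.195,"ax":0,"ay":0,"az":0},{"claw":1,"dx":0.25,"dy":0,"dz":0.195,"ax":0,"ay":0,"az":0},{"claw":1,"dx":0.15,"dy":0,"dz":0.117,"ax":0,"ay":0,"az":0},{"claw":1,"dx":0,"dy":0,"dz":0,"ax":0,"ay":0,"az":0}]' | head -4
python3 -c "
from h import *
where()"
```

```text
time: 19.77
ee_pos: [0.5385, 0.2434, 0.2661]
eef_rot: [0.53, 0.783, 0.183, -0.269]
ft_force: [-0.4, -0.1, -2.4]
t 19.7667 eye rel collar: along -0.06464405543902381 lat -0.001362961900845755 z 0.0013655292919241557 tilt -0.05257203076214339 yaw 111.82302200191948 F along/lat/z 0.08207184857373591 0.4132574010477463 -2.427670798789727 q6 1.5541163026925677
time: 20.18
ee_pos: [0.5254, 0.2758, 0.267]
eef_rot: [0.528, 0.784, 0.183, -0.269]
ft_force: [-1.2, 0.7, -3.2]
t 20.1833 eye rel collar: along -0.029679268185144964 lat -0.0013189893663273708 z 0.0023260050167344393 tilt -0.03912901085856206 yaw 112.02091949937662 F along/lat/z 1.0587650001479312 0.8825748093426345 -3.179333491440918 q6 1.515026268826501
```

```bash
python3 -m crank '[{"claw":1,"dx":-0.06,"dy":0,"dz":0.079,"ax":0,"ay":0,"az":0},{"claw":1,"dx":0,"dy":0,"dz":0,"ax":0,"ay":0,"az":0}]' | tail -3 | head -1
python3 -c "
from h import *
where()"
python3 -m crank '[{"claw":1,"dx":0.12,"dy":0,"dz":0.094,"ax":0,"ay":0,"az":0},{"claw":1,"dx":0,"dy":0,"dz":0,"ax":0,"ay":0,"az":0}]' | tail -3 | head -1
python3 -c "
from h import *
where()"
python3 -m crank '[{"claw":1,"dx":0.06,"dy":0,"dz":0.047,"ax":0,"ay":0,"az":0},{"claw":1,"dx":0,"dy":0,"dz":0,"ax":0,"ay":0,"az":0}]' | tail -3 | head -1
python3 -c "
from h import *
where()"
```

```text
ft_force: [0.1, -0.9, -0.1]
t 20.35 eye rel collar: along -0.0322894328469675 lat -0.0016958191147048926 z -0.001017259943546539 tilt -0.07495935499089852 yaw 111.8376303846653 F along/lat/z -0.920308601480701 0.2322042708634665 -0.07218943110689804 q6 1.5110675382072034
ft_force: [1.1, -2.4, -0.3]
t 20.5167 eye rel collar: along -0.027736318673706076 lat -0.001898487145910394 z -0.000653622720903968 tilt -0.08642688093108124 yaw 111.81512183213098 F along/lat/z -2.6181553250831904 -0.12379641666661334 -0.30095858415500165 q6 1.505677549505654
ft_force: [1.0, -7.0, 0.6]
t 20.6833 eye rel collar: along -0.02666363712074957 lat -0.00184996341578033 z -0.0007693941884805988 tilt -0.15606629168406014 yaw 111.76575442150993 F along/lat/z -6.860566868568565 1.681780396678821 0.6225962572313273 q6 1.503340841949247
```

```bash
python3 -m crank '[{"claw":-1,"dx":0,"dy":0,"dz":0,"ax":0,"ay":0,"az":0},{"claw":-1,"dx":0,"dy":0,"dz":0,"ax":0,"ay":0,"az":0},{"claw":-1,"dx":0,"dy":0,"dz":0,"ax":0,"ay":0,"az":0},{"claw":-1,"dx":0,"dy":0,"dz":0,"ax":0,"ay":0,"az":0},{"claw":-1,"dx":0,"dy":0,"dz":-0.5,"ax":0,"ay":0,"az":0},{"claw":-1,"dx":0,"dy":0,"dz":-0.8,"ax":0,"ay":0,"az":0},{"claw":-1,"dx":0,"dy":0,"dz":-0.9,"ax":0,"ay":0,"az":0},{"claw":-1,"dx":0,"dy":0,"dz":-0.9,"ax":0,"ay":0,"az":0}]'
python3 -m crank '[{"claw":-1,"dx":0,"dy":0,"dz":-0.9,"ax":0,"ay":0,"az":0},{"claw":-1,"dx":-0.3,"dy":0,"dz":-0.9,"ax":0,"ay":0,"az":0},{"claw":-1,"dx":-0.788,"dy":0,"dz":-0.616,"ax":0,"ay":0,"az":0},{"claw":-1,"dx":-0.788,"dy":0,"dz":-0.616,"ax":0,"ay":0,"az":0},{"claw":-1,"dx":0,"dy":0,"dz":0,"ax":0,"ay":0,"az":0},{"claw":-1,"dx":0,"dy":0,"dz":0,"ax":0,"ay":0,"az":0}]' | head -4
python3 - <<'E'
from h import *
from bench import r
su=np.array([.5653,-.2024,.2209]);sl=np.array([.572,-.184,.1591])
R=Rt(66,18);g=(su+sl)/2-R[:,2]*.011;print("S grip",g)
plan(g-R[:,2]*.12,R)
s=r.read_state();c=r.camera("wrist");w=wcam(c,s);i=c["color"][:,:,::-1].copy();cv2.imwrite("pics/w6.png",i)
v=np.cross(Z,u)
# predicted tops of large and medium trays hung
for nm,al,W,H in(("L",.001,.15,.12),("M",-.0265,.112,.086)):
    print(nm,*[proj(w,col+(al+a*.022)*u+b*W/2*v+(H/2-.098)*Z) for a in(-1,1) for b in(-1,1)])
h=cv2.cvtColor(i,cv2.COLOR_BGR2HSV);m=((h[...,1]<45)&(h[...,2]>110))
for y in range(90,224,6):
    x=np.where(m[y,150:370])[0]+150;print(y,len(x),(x.min(),x.max()) if len(x) else "",end="; ")
# wrist-image estimate of small tray/grip from w1
w=dict(np.load("pics/w1.npz"));predict(w,g,66,.076,.054)
i=cv2.imread("pics/w1.png");seek(i,proj(w,g),"S")
E
```

```text
time: 21.35
ee_pos: [0.5447, 0.2269, 0.338]
eef_rot: [0.529, 0.784, 0.183, -0.269]
ft_force: [0.9, -0.5, -0.5]
width: 0.0607
grip_force: 0.0
time: 21.85
ee_pos: [0.5829, 0.1324, 0.3737]
eef_rot: [0.531, 0.783, 0.183, -0.268]
ft_force: [-0.5, 1.8, -0.1]
S grip [ 0.5673 -0.1963  0.2005]
t 21.85 pos [0.5829 0.1324 0.3737] F [-0.5051  1.8191 -0.1224] w 0.08637180441369081 gf 0.0
q [-0.1748  0.4195  0.3348  1.1843 -0.7293  1.8656  0.4267]
rot units [-3.569  -3.1514  6.7712] shift units [-11.5041   3.9803  -1.6678] max 6.771223734603724 11.504109235673157
L [306.8059 136.4785] [204.893  136.7118] [304.894  111.7964] [206.6643 111.9819]
M [293.5264 158.5575] [218.355  158.7565] [292.1106 133.371 ] [219.6241 133.5332]
90 0 ; 96 0 ; 102 0 ; 108 0 ; 114 0 ; 120 16 (np.int64(290), np.int64(305)); 126 74 (np.int64(207), np.int64(305)); 132 81 (np.int64(206), np.int64(306)); 138 90 (np.int64(206), np.int64(307)); 144 83 (np.int64(206), np.int64(306)); 150 61 (np.int64(220), np.int64(292)); 156 76 (np.int64(219), np.int64(294)); 162 78 (np.int64(218), np.int64(295)); 168 10 (np.int64(218), np.int64(294)); 174 59 (np.int64(218), np.int64(284)); 180 57 (np.int64(228), np.int64(285)); 186 57 (np.int64(228), np.int64(285)); 192 5 (np.int64(255), np.int64(259)); 198 0 ; 204 0 ; 210 0 ; 216 0 ; 222 0 ; pred grip [240.4449  32.8576] top [239.1237  27.6697] low [242.5483  41.1165]
pred tray top corners [268.5185  96.7798] [220.0506  95.8809] [268.6179  74.9417] [221.8081  74.0746]
S tray area 273 bbox 233 76 24 16 cen [244.8901  83.0989] rect [244.55  83.35] (13.01076602935791, 24.748737335205078) 81.8698959350586
S tray area 190 bbox 251 75 20 17 cen [263.7684  84.6158] rect [260.5  83. ] (16.0, 19.0) 90.0
S dark area 1297 bbox 155 0 66 33 cen [185.7224   9.7409] rect [187.5  16. ] (32.0, 65.0) 90.0
S dark area 58 bbox 235 25 13 8 cen [240.8276  28.9483] rect [240.959   28.5492] (6.156430721282959, 12.131789207458496) 84.80557250976562
```

```bash
python3 -m crank '[{"claw":-1,"dx":0,"dy":0,"dz":0,"ax":-0.446,"ay":-0.394,"az":0.846},{"claw":-1,"dx":0,"dy":0,"dz":0,"ax":-0.446,"ay":-0.394,"az":0.846},{"claw":-1,"dx":0,"dy":0,"dz":0,"ax":-0.446,"ay":-0.394,"az":0.846},{"claw":-1,"dx":0,"dy":0,"dz":0,"ax":-0.446,"ay":-0.394,"az":0.846},{"claw":-1,"dx":0,"dy":0,"dz":0,"ax":-0.446,"ay":-0.394,"az":0.846},{"claw":-1,"dx":0,"dy":0,"dz":0,"ax":-0.446,"ay":-0.394,"az":0.846},{"claw":-1,"dx":0,"dy":0,"dz":0,"ax":-0.446,"ay":-0.394,"az":0.846},{"claw":-1,"dx":0,"dy":0,"dz":0,"ax":-0.446,"ay":-0.394,"az":0.846}]'|head -1
python3 -m crank '[{"claw":-1,"dx":-0.959,"dy":0.332,"dz":-0.139,"ax":0,"ay":0,"az":0},{"claw":-1,"dx":-0.959,"dy":0.332,"dz":-0.139,"ax":0,"ay":0,"az":0},{"claw":-1,"dx":-0.959,"dy":0.332,"dz":-0.139,"ax":0,"ay":0,"az":0},{"claw":-1,"dx":-0.959,"dy":0.332,"dz":-0.139,"ax":0,"ay":0,"az":0},{"claw":-1,"dx":-0.959,"dy":0.332,"dz":-0.139,"ax":0,"ay":0,"az":0},{"claw":-1,"dx":-0.959,"dy":0.332,"dz":-0.139,"ax":0,"ay":0,"az":0}]'|head -1
python3 -m crank '[{"claw":-1,"dx":-0.959,"dy":0.332,"dz":-0.139,"ax":0,"ay":0,"az":0},{"claw":-1,"dx":-0.959,"dy":0.332,"dz":-0.139,"ax":0,"ay":0,"az":0},{"claw":-1,"dx":-0.959,"dy":0.332,"dz":-0.139,"ax":0,"ay":0,"az":0},{"claw":-1,"dx":-0.959,"dy":0.332,"dz":-0.139,"ax":0,"ay":0,"az":0},{"claw":-1,"dx":-0.959,"dy":0.332,"dz":-0.139,"ax":0,"ay":0,"az":0},{"claw":-1,"dx":-0.959,"dy":0.332,"dz":-0.139,"ax":0,"ay":0,"az":0},{"claw":-1,"dx":0,"dy":0,"dz":0,"ax":0,"ay":0,"az":0},{"claw":-1,"dx":0,"dy":0,"dz":0,"ax":0,"ay":0,"az":0}]'|head -1
python3 - <<'E'
from h import *
from bench import r
R=Rt(66,18);g=np.array([.5673,-.1963,.2005])
s=r.read_state();c=r.camera("wrist");w=wcam(c,s);i=c["color"][:,:,::-1].copy();cv2.imwrite("pics/w7.png",i)
predict(w,g,66,.076,.054);seek(i,proj(w,g),"S")
plan(g+R[:,2]*.008,R)
E
```

```text
time: 22.57
time: 23.07
time: 23.73
pred grip [257.2395 183.1956] top [257.2092 189.3695] low [257.2866 173.6293]
pred tray top corners [284.0932 212.3903] [230.3565 212.2696] [283.148  183.9085] [231.4442 183.7881]
S tray area 608 bbox 232 187 40 30 cen [248.5872 199.9342] rect [252.1195 201.292 ] (27.20627212524414, 39.445770263671875) 86.18592071533203
S tray area 492 bbox 254 185 34 30 cen [274.7419 202.6382] rect [269.6524 199.3719] (26.72443389892578, 33.681617736816406) 83.6598129272461
S dark area 190 bbox 250 172 17 16 cen [257.5316 178.9158] rect [257.6705 178.8584] (14.369403839111328, 15.509834289550781) 81.25383758544922
t 23.7833 pos [ 0.5531 -0.2277  0.3149] F [-0.0039  1.3662  1.0056] w 0.08734258335578421 gf 0.0
q [-0.0073  0.2906  0.6601  1.393  -0.4844  1.5896  0.2323]
rot units [-0.0101 -0.0157  0.0377] shift units [-0.0843  0.0069  4.2475] max 0.03770817520290876 4.247466979813514
```

```bash
python3 - <<'E'
from h import *
def slope(f,y0,y1,x0,x1,skip):
    i=cv2.imread(f);h=cv2.cvtColor(i,cv2.COLOR_BGR2HSV);m=(h[...,1]<45)&(h[...,2]>150)
    for nm in("top","bot"):
        P=[]
        for x in range(x0,x1):
            if skip[0]<x<skip[1] : continue
            y=np.where(m[y0:y1,x])[0]
            if len(y): P.append((x,y0+(y[0] if nm=="top" else y[-1])))
        P=np.array(P,float);a=np.polyfit(P[:,0],P[:,1],1);rs=P[:,1]-np.polyval(a,P[:,0]);k=abs(rs)<2
        a=np.polyfit(P[k,0],P[k,1],1);print(f,nm,"slope deg",np.degrees(np.arctan(a[0])),k.sum(),len(P))
slope("pics/w7.png",178,222,234,286,(243,273))
slope("pics/w4.png",165,210,220,297,(243,273))
slope("pics/w1.png",168,210,206,312,(243,273))
E
```

```text
pics/w7.png top slope deg -2.6470194295790446 8 23
pics/w7.png bot slope deg -5.682501178525129 23 23
pics/w4.png top slope deg -0.41652067162611406 41 48
pics/w4.png bot slope deg -0.43354043691670086 43 48
pics/w1.png top slope deg 0.3724030763622364 77 77
pics/w1.png bot slope deg 0.5829281269302007 77 77
```

```bash
python3 -c "
from h import *
R=Rt(71,18);g=np.array([.5687,-.1932,.19])-R[:,2]*.011;print(g)
plan(g+R[:,2]*.008,R)"
```

```text
[ 0.5676 -0.1964  0.2005]
t 23.7833 pos [ 0.5531 -0.2277  0.3149] F [-0.0039  1.3662  1.0056] w 0.08734258335578421 gf 0.0
q [-0.0073  0.2906  0.6601  1.393  -0.4844  1.5896  0.2323]
rot units [ 0.2481 -0.0156 -0.7546] shift units [-0.0899  0.1176  4.247 ] max 0.7546277727569478 4.247018599539762
```

```bash
python3 -m crank '[{"claw":-1,"dx":0,"dy":0,"dz":0,"ax":0.25,"ay":0,"az":-0.75},{"claw":-1,"dx":-0.05,"dy":0.06,"dz":0.7,"ax":0,"ay":0,"az":0},{"claw":-1,"dx":-0.04,"dy":0.06,"dz":0.9,"ax":0,"ay":0,"az":0},{"claw":-0.8,"dx":0,"dy":0,"dz":0.9,"ax":0,"ay":0,"az":0},{"claw":-0.6,"dx":0,"dy":0,"dz":0.9,"ax":0,"ay":0,"az":0},{"claw":-0.3,"dx":0,"dy":0,"dz":0.85,"ax":0,"ay":0,"az":0},{"claw":0,"dx":0,"dy":0,"dz":0,"ax":0,"ay":0,"az":0},{"claw":0.2,"dx":0,"dy":0,"dz":0,"ax":0,"ay":0,"az":0}]' 60 
python3 -m crank '[{"claw":0.3,"dx":0,"dy":0,"dz":0,"ax":0,"ay":0,"az":0}]' 60 | head -1
python3 -c "
from h import *
R=Rt(71,18);g=np.array([.5687,-.1932,.19])-R[:,2]*.011
plan(g+R[:,2]*.008,R)"
```

```text
time: 24.45
ee_pos: [0.5684, -0.1926, 0.193]
eef_rot: [0.803, 0.574, 0.128, -0.092]
ft_force: [0.6, 0.8, 1.8]
width: 0.0609
grip_force: 0.0
time: 24.53
t 24.5333 pos [ 0.5689 -0.1948  0.1949] F [ 0.5649 -0.0876  0.427 ] w 0.055172364735151254 gf 0.0
q [-0.0364  0.3529  0.6098  1.5683 -0.5175  1.3802  0.3452]
rot units [ 0.0204 -0.0102  0.005 ] shift units [-0.004  -0.0254  0.0702] max 0.020397308951167935 0.07021527422971977
```

```bash
python3 -m crank '[{"claw":1,"dx":0,"dy":-0.02,"dz":0.07,"ax":0,"ay":0,"az":0},{"claw":1,"dx":0,"dy":0,"dz":0,"ax":0,"ay":0,"az":0},{"claw":1,"dx":0,"dy":0,"dz":0,"ax":0,"ay":0,"az":0},{"claw":1,"dx":0,"dy":0,"dz":0,"ax":0,"ay":0,"az":0},{"claw":1,"dx":0,"dy":0,"dz":0,"ax":0,"ay":0,"az":0},{"claw":1,"dx":0,"dy":0,"dz":0,"ax":0,"ay":0,"az":0},{"claw":1,"dx":0,"dy":0,"dz":0,"ax":0,"ay":0,"az":0},{"claw":1,"dx":0,"dy":0,"dz":0,"ax":0,"ay":0,"az":0}]' 60
python3 -c "
from h import *
R=Rt(71,18);g=np.array([.5687,-.1932,.19])-R[:,2]*.011
plan(g+R[:,2]*.008,R)"
python3 -m crank '[{"claw":1,"dx":0.155,"dy":0,"dz":-0.476,"ax":0,"ay":0,"az":0},{"claw":1,"dx":0.155,"dy":0,"dz":-0.476,"ax":0,"ay":0,"az":0},{"claw":1,"dx":0.309,"dy":0,"dz":-0.951,"ax":0,"ay":0,"az":0},{"claw":1,"dx":0.309,"dy":0,"dz":-0.951,"ax":0,"ay":0,"az":0},{"claw":1,"dx":0.309,"dy":0,"dz":-0.951,"ax":0,"ay":0,"az":0},{"claw":1,"dx":0.309,"dy":0,"dz":-0.951,"ax":0,"ay":0,"az":0},{"claw":1,"dx":0.155,"dy":0,"dz":-0.476,"ax":0,"ay":0,"az":0},{"claw":1,"dx":0,"dy":0,"dz":0,"ax":0,"ay":0,"az":0}]'
python3 -c "
from h import *
plan(tcp_for(-.2,.026),Rt(HY,38))"
```

```text
time: 25.2
ee_pos: [0.5679, -0.1945, 0.1911]
eef_rot: [0.804, 0.573, 0.128, -0.091]
ft_force: [0.9, -1.0, 1.5]
width: 0.0153
grip_force: 60.0
t 25.2 pos [ 0.5679 -0.1945  0.1911] F [ 0.8552 -1.0157  1.4928] w 0.015278069142912324 gf 59.99842286109924
q [-0.0365  0.3542  0.609   1.5749 -0.518   1.3744  0.3463]
rot units [ 0.0079 -0.0067 -0.0124] shift units [ 0.0349  0.0104 -0.05  ] max 0.01242694864525856 0.05004018871317266
time: 25.87
ee_pos: [0.5685, -0.1951, 0.3592]
eef_rot: [0.804, 0.573, 0.129, -0.089]
ft_force: [0.3, -0.3, -2.5]
width: 0.0154
grip_force: 60.0
t 25.8667 pos [ 0.5685 -0.1951  0.3592] F [ 0.276  -0.2537 -2.4911] w 0.015377469632256877 gf 59.996609687805176
q [-0.0375  0.2955  0.6398  1.2918 -0.483   1.6775  0.2195]
rot units [ 3.2696  3.201  -6.0541] shift units [6.0105 4.5075 7.5949] max 6.054094025415203 7.5948978663418645
```

```bash
python3 -m crank '[{"claw":1,"dx":0,"dy":0,"dz":0,"ax":0.409,"ay":0.4,"az":-0.757},{"claw":1,"dx":0,"dy":0,"dz":0,"ax":0.409,"ay":0.4,"az":-0.757},{"claw":1,"dx":0,"dy":0,"dz":0,"ax":0.409,"ay":0.4,"az":-0.757},{"claw":1,"dx":0,"dy":0,"dz":0,"ax":0.409,"ay":0.4,"az":-0.757},{"claw":1,"dx":0,"dy":0,"dz":0,"ax":0.409,"ay":0.4,"az":-0.757},{"claw":1,"dx":0,"dy":0,"dz":0,"ax":0.409,"ay":0.4,"az":-0.757},{"claw":1,"dx":0,"dy":0,"dz":0,"ax":0.409,"ay":0.4,"az":-0.757},{"claw":1,"dx":0,"dy":0,"dz":0,"ax":0.409,"ay":0.4,"az":-0.757}]'|head -1
python3 -m crank '[{"claw":1,"dx":0.6,"dy":0.451,"dz":0.759,"ax":0,"ay":0,"az":0},{"claw":1,"dx":0.6,"dy":0.451,"dz":0.759,"ax":0,"ay":0,"az":0},{"claw":1,"dx":0.6,"dy":0.451,"dz":0.759,"ax":0,"ay":0,"az":0},{"claw":1,"dx":0.6,"dy":0.451,"dz":0.759,"ax":0,"ay":0,"az":0},{"claw":1,"dx":0.6,"dy":0.451,"dz":0.759,"ax":0,"ay":0,"az":0},{"claw":1,"dx":0.6,"dy":0.451,"dz":0.759,"ax":0,"ay":0,"az":0},{"claw":1,"dx":0.6,"dy":0.451,"dz":0.759,"ax":0,"ay":0,"az":0},{"claw":1,"dx":0.6,"dy":0.451,"dz":0.759,"ax":0,"ay":0,"az":0}]'|head -1
python3 -m crank '[{"claw":1,"dx":0.6,"dy":0.451,"dz":0.759,"ax":0,"ay":0,"az":0},{"claw":1,"dx":0.6,"dy":0.451,"dz":0.759,"ax":0,"ay":0,"az":0},{"claw":1,"dx":0,"dy":0,"dz":0,"ax":0,"ay":0,"az":0},{"claw":1,"dx":0,"dy":0,"dz":0,"ax":0,"ay":0,"az":0},{"claw":1,"dx":0,"dy":0,"dz":0,"ax":0,"ay":0,"az":0}]'|head -1
python3 - <<'E'
from h import *
from bench import r
plan(tcp_for(-.2,.026),Rt(HY,38));where()
s=r.read_state();c=r.camera("wrist");w=wcam(c,s);i=c["color"][:,:,::-1].copy();cv2.imwrite("pics/w8.png",i)
R0=Ro.from_quat(s["eef_rot"]).as_matrix();g=s["ee_pos"]-.008*R0[:,2];tr=g+.031*u-.149*Z;v=np.cross(Z,u)
print("pred",*[proj(w,tr+a*.022*u+b*.038*v+.027*Z) for a in(-1,1) for b in(-1,1)]);print("tip",proj(w,tip))
h=cv2.cvtColor(i,cv2.COLOR_BGR2HSV);m=((h[...,1]<45)&(h[...,2]>150))
for y in range(120,230,5): 
    x=np.where(m[y,150:370])[0]+150;print(y,len(x),(x.min(),x.max(),x.mean()) if len(x) else "",end=";")
E
```

```text
time: 26.53
time: 27.2
time: 27.62
t 27.6167 pos [0.621  0.1114 0.2489] F [ 0.42   -0.6928 -2.2825] w 0.015759012448516886 gf 59.995248913764954
q [ 0.0596  0.5088  0.0067  1.2682 -0.5653  1.6319  0.3473]
rot units [ 0.2372  0.4062 -1.3133] shift units [ 1.3272 -0.9442 -0.7322] max 1.3132574240108357 1.3271896352828008
t 27.6167 eye rel collar: along -0.21978894050339742 lat -0.028485185721511347 z -0.016897539531152972 tilt -2.6586601459137245 yaw 104.99392799176672 F along/lat/z -0.7997077147551777 -0.12986208251546116 -2.2824766282207927 q6 1.6319373398272639
pred [300.9512 242.7769] [226.3542 252.92  ] [293.7444 201.55  ] [222.6676 211.374 ]
tip [207.268  95.869]
120 0 ;125 0 ;130 0 ;135 0 ;140 0 ;145 0 ;150 0 ;155 0 ;160 0 ;165 0 ;170 0 ;175 0 ;180 0 ;185 0 ;190 0 ;195 0 ;200 0 ;205 0 ;210 8 (np.int64(241), np.int64(276), np.float64(269.0));215 28 (np.int64(222), np.int64(294), np.float64(263.67857142857144));220 38 (np.int64(221), np.int64(295), np.float64(257.7894736842105));225 17 (np.int64(221), np.int64(295), np.float64(259.70588235294116));
```

```bash
python3 -m crank '[{"claw":1,"dx":0,"dy":0,"dz":0,"ax":0.12,"ay":0.2,"az":-0.66},{"claw":1,"dx":0,"dy":0,"dz":0,"ax":0.12,"ay":0.2,"az":-0.66},{"claw":1,"dx":0.44,"dy":-0.315,"dz":-0.244,"ax":0,"ay":0,"az":0},{"claw":1,"dx":0.44,"dy":-0.315,"dz":-0.244,"ax":0,"ay":0,"az":0},{"claw":1,"dx":0.44,"dy":-0.315,"dz":-0.244,"ax":0,"ay":0,"az":0},{"claw":1,"dx":0,"dy":0,"dz":0,"ax":0,"ay":0,"az":0},{"claw":1,"dx":0,"dy":0,"dz":0,"ax":0,"ay":0,"az":0}]'|head -1
python3 - <<'E'
from h import *
from bench import r
plan(tcp_for(-.2,.026),Rt(HY,38));where()
s=r.read_state();c=r.camera("wrist");w=wcam(c,s);i=c["color"][:,:,::-1].copy();cv2.imwrite("pics/w9.png",i)
R0=Ro.from_quat(s["eef_rot"]).as_matrix();g=s["ee_pos"]-.008*R0[:,2];tr=g+.031*u-.149*Z;v=np.cross(Z,u)
print("pred",*[proj(w,tr+a*.022*u+b*.038*v+.027*Z) for a in(-1,1) for b in(-1,1)]);print("tip",proj(w,tip))
h=cv2.cvtColor(i,cv2.COLOR_BGR2HSV);m=((h[...,1]<45)&(h[...,2]>150))
for y in range(110,230,5): 
    x=np.where(m[y,150:370])[0]+150;print(y,len(x),(x.min(),x.max(),x.mean()) if len(x) else "",end=";")
E
```

```text
time: 28.25
t 28.25 pos [0.589  0.1164 0.2926] F [ 0.2486  0.3361 -1.7859] w 0.015238685074255237 gf 59.99567627906799
q [ 0.0891  0.4478 -0.0243  1.283  -0.5834  1.7055  0.4575]
rot units [0.0367 0.02   0.0153] shift units [-0.0059 -0.0156  0.0772] max 0.036676521861085755 0.07724868809171653
t 28.25 eye rel collar: along -0.2013823711256839 lat -0.0006774211117161894 z 0.02788007368771414 tilt -0.120030666096835 yaw 111.93649020581768 F along/lat/z 0.2184615845946842 -0.35638029757728323 -1.785912560340088 q6 1.7054776162603598
pred [294.5922 253.199 ] [218.9552 253.184 ] [292.6457 211.5491] [220.9399 211.4876]
tip [256.5403 138.8135]
110 35 (np.int64(215), np.int64(301), np.float64(252.65714285714284));115 59 (np.int64(214), np.int64(301), np.float64(248.52542372881356));120 69 (np.int64(213), np.int64(302), np.float64(250.95652173913044));125 7 (np.int64(254), np.int64(260), np.float64(257.0));130 7 (np.int64(254), np.int64(260), np.float64(257.0));135 7 (np.int64(254), np.int64(260), np.float64(257.0));140 8 (np.int64(254), np.int64(261), np.float64(257.5));145 0 ;150 0 ;155 0 ;160 0 ;165 0 ;170 0 ;175 0 ;180 0 ;185 0 ;190 0 ;195 0 ;200 0 ;205 0 ;210 10 (np.int64(269), np.int64(278), np.float64(273.5));215 28 (np.int64(222), np.int64(295), np.float64(265.9642857142857));220 37 (np.int64(221), np.int64(295), np.float64(258.5135135135135));225 17 (np.int64(221), np.int64(295), np.float64(259.70588235294116));
```

```bash
python3 -m crank '[{"claw":1,"dx":0.4,"dy":-0.01,"dz":0.33,"ax":0.03,"ay":0.02,"az":0},{"claw":1,"dx":0.55,"dy":0,"dz":0.43,"ax":0,"ay":0,"az":0},{"claw":1,"dx":0.55,"dy":0,"dz":0.43,"ax":0,"ay":0,"az":0}]' | head -1
python3 -c "
from h import *
where()"
python3 -m crank '[{"claw":1,"dx":0.55,"dy":0,"dz":0.43,"ax":0,"ay":0,"az":0},{"claw":1,"dx":0.55,"dy":0,"dz":0.43,"ax":0,"ay":0,"az":0},{"claw":1,"dx":0.53,"dy":0,"dz":0.414,"ax":0,"ay":0,"az":0},{"claw":1,"dx":0,"dy":0,"dz":0,"ax":0,"ay":0,"az":0},{"claw":1,"dx":0,"dy":0,"dz":0,"ax":0,"ay":0,"az":0}]' | head -1
python3 -c "
from h import *
where()"
python3 -m crank '[{"claw":1,"dx":-0.12,"dy":0,"dz":0.154,"ax":0,"ay":0,"az":0},{"claw":1,"dx":-0.12,"dy":0,"dz":0.154,"ax":0,"ay":0,"az":0},{"claw":1,"dx":-0.12,"dy":0,"dz":0.154,"ax":0,"ay":0,"az":0},{"claw":1,"dx":-0.12,"dy":0,"dz":0.154,"ax":0,"ay":0,"az":0},{"claw":1,"dx":0,"dy":0,"dz":0,"ax":0,"ay":0,"az":0},{"claw":1,"dx":0,"dy":0,"dz":0,"ax":0,"ay":0,"az":0}]' | head -1
python3 -c "
from h import *
where()"
```

```text
time: 28.55
t 28.55 eye rel collar: along -0.14210272299585158 lat 4.725789618867382e-06 z 0.02542132281357165 tilt 0.11779067275835724 yaw 112.06555639437342 F along/lat/z 0.1812420446883421 -1.083334204794587 -3.009294343698872 q6 1.6409034739165453
time: 28.97
t 28.9667 eye rel collar: along -0.07874186824165738 lat 0.0004213544367641271 z 0.026999374649969765 tilt 0.09721275752714396 yaw 112.28288229704599 F along/lat/z -0.9049062186374692 1.0081163107102018 -2.075276193801204 q6 1.5719153489921753
time: 29.47
t 29.4667 eye rel collar: along -0.08056082369015538 lat 0.00031659640147637877 z 0.0031290493817253684 tilt 0.10511209520571821 yaw 112.12832099922792 F along/lat/z 0.7566833768308197 -0.8840139598912662 -2.13622560168574 q6 1.5352680510029226
```

```bash
python3 -m crank '[{"claw":1,"dx":0.2,"dy":0,"dz":0.156,"ax":0,"ay":0,"az":0},{"claw":1,"dx":0.25,"dy":0,"dz":0.195,"ax":0,"ay":0,"az":0},{"claw":1,"dx":0.16,"dy":0,"dz":0.125,"ax":0,"ay":0,"az":0},{"claw":1,"dx":-0.07,"dy":0,"dz":0.09,"ax":0,"ay":0,"az":0},{"claw":1,"dx":0,"dy":0,"dz":0,"ax":0,"ay":0,"az":0},{"claw":1,"dx":0,"dy":0,"dz":0,"ax":0,"ay":0,"az":0}]' | head -1
python3 -c "
from h import *
where()"
python3 -m crank '[{"claw":1,"dx":0.12,"dy":0,"dz":0.094,"ax":0,"ay":0,"az":0},{"claw":1,"dx":0,"dy":0,"dz":0,"ax":0,"ay":0,"az":0}]' | head -1
python3 -c "
from h import *
where()"
```

```text
time: 29.97
t 29.9667 eye rel collar: along -0.057070568452674816 lat 0.0003922838083707664 z 0.00013667509227888175 tilt 0.08076163967147958 yaw 112.16994693808729 F along/lat/z 0.22519808633222832 0.5015283784300768 -1.587613853312583 q6 1.5036896756161717
time: 30.13
t 30.1333 eye rel collar: along -0.052515007508385496 lat 0.00014735928893459468 z 0.00021411924343173183 tilt 0.05098126316124536 yaw 112.14528031955808 F along/lat/z -0.9258568020685318 0.1267800258358745 -3.666612320930686 q6 1.497918294656358
```

```bash
python3 -m crank '[{"claw":1,"dx":-0.04,"dy":0,"dz":0.051,"ax":0,"ay":0,"az":0},{"claw":1,"dx":0,"dy":0,"dz":0,"ax":0,"ay":0,"az":0}]' | head -1
python3 -c "
from h import *
where()"
python3 -m crank '[{"claw":1,"dx":0.07,"dy":0,"dz":0.055,"ax":0,"ay":0,"az":0},{"claw":1,"dx":0,"dy":0,"dz":0,"ax":0,"ay":0,"az":0}]' | head -1
python3 -c "
from h import *
where()"
```

```text
time: 30.3
t 30.3 eye rel collar: along -0.052438331382002296 lat 0.0003053181960334904 z -0.0018965376252177701 tilt 0.0986834891839796 yaw 112.16106663548265 F along/lat/z 0.015286996795304927 0.09030698967970659 -1.3099016752003871 q6 1.4952044135639202
time: 30.47
t 30.4667 eye rel collar: along -0.04973233172509034 lat 0.0002588378770070482 z -0.0017488399329322335 tilt 0.06834546227633859 yaw 112.1611712907986 F along/lat/z -1.5662850802631787 0.08200993964029235 -2.9655385741457536 q6 1.4920381038261037
```

```bash
python3 -m crank '[{"claw":1,"dx":-0.05,"dy":0,"dz":0.064,"ax":0,"ay":0,"az":0},{"claw":1,"dx":0,"dy":0,"dz":0,"ax":0,"ay":0,"az":0},{"claw":1,"dx":0,"dy":0,"dz":0,"ax":0,"ay":0,"az":0}]' | head -1
python3 -c "
from h import *
where()"
python3 -m crank '[{"claw":1,"dx":0.07,"dy":0,"dz":0.055,"ax":0,"ay":0,"az":0},{"claw":1,"dx":0,"dy":0,"dz":0,"ax":0,"ay":0,"az":0},{"claw":1,"dx":0,"dy":0,"dz":0,"ax":0,"ay":0,"az":0}]' | head -1
python3 -c "
from h import *
where()"
```

```text
time: 30.72
t 30.7167 eye rel collar: along -0.049837468212683006 lat 0.00026293403265566576 z -0.00411414020138412 tilt 0.09081711547186297 yaw 112.1574263208326 F along/lat/z -1.285404298964015 -0.22121711822419482 -2.077602334587802 q6 1.4885353583823426
time: 30.97
t 30.9667 eye rel collar: along -0.04736619834157331 lat 0.00022264160456346785 z -0.004154554206341976 tilt 0.05879444354752915 yaw 112.15100711466036 F along/lat/z -1.8862696961447822 -0.24553010132681174 -2.371883398715318 q6 1.4853276065461696
```

```bash
python3 -m crank '[{"claw":1,"dx":-0.05,"dy":0,"dz":0.064,"ax":0,"ay":0,"az":0},{"claw":1,"dx":0,"dy":0,"dz":0,"ax":0,"ay":0,"az":0},{"claw":1,"dx":0,"dy":0,"dz":0,"ax":0,"ay":0,"az":0}]' | head -1
python3 -c "
from h import *
where()"
python3 -m crank '[{"claw":1,"dx":-0.04,"dy":0,"dz":0.051,"ax":0,"ay":0,"az":0},{"claw":1,"dx":0,"dy":0,"dz":0,"ax":0,"ay":0,"az":0},{"claw":1,"dx":0,"dy":0,"dz":0,"ax":0,"ay":0,"az":0}]' | head -1
python3 -c "
from h import *
where()"
```

```text
time: 31.22
t 31.2167 eye rel collar: along -0.04721118325934299 lat 0.00016367635102736838 z -0.006261243571378944 tilt 0.09547080890669908 yaw 112.14908120957716 F along/lat/z -2.9233263652367762 0.865364694262263 0.2295751192642523 q6 1.4818443469939828
time: 31.47
t 31.4667 eye rel collar: along -0.04752218054924816 lat -0.0002404205778309687 z -0.006961774819296801 tilt 0.10507722463562966 yaw 112.13082569989646 F along/lat/z -5.551469775556399 1.5961420670061115 7.535786862814491 q6 1.479745535968389
```

```bash
python3 -m crank '[{"claw":1,"dx":0.035,"dy":0,"dz":0,"ax":0,"ay":0,"az":0},{"claw":1,"dx":0,"dy":0,"dz":0,"ax":0,"ay":0,"az":0}]' | head -5
python3 -c "
from h import *
where()"
python3 -m crank '[{"claw":-1,"dx":0,"dy":0,"dz":0,"ax":0,"ay":0,"az":0},{"claw":-1,"dx":0,"dy":0,"dz":0,"ax":0,"ay":0,"az":0},{"claw":-1,"dx":0,"dy":0,"dz":0,"ax":0,"ay":0,"az":0},{"claw":-1,"dx":0,"dy":0,"dz":0,"ax":0,"ay":0,"az":0},{"claw":-1,"dx":0,"dy":0,"dz":-0.5,"ax":0,"ay":0,"az":0},{"claw":-1,"dx":0,"dy":0,"dz":-0.8,"ax":0,"ay":0,"az":0},{"claw":-1,"dx":0,"dy":0,"dz":-0.9,"ax":0,"ay":0,"az":0},{"claw":-1,"dx":0,"dy":0,"dz":-0.9,"ax":0,"ay":0,"az":0}]'
python3 -m crank '[{"claw":-1,"dx":0,"dy":0,"dz":-0.9,"ax":0,"ay":0,"az":0},{"claw":-1,"dx":-0.3,"dy":0,"dz":-0.9,"ax":0,"ay":0,"az":0},{"claw":-1,"dx":-0.788,"dy":0,"dz":-0.616,"ax":0,"ay":0,"az":0},{"claw":-1,"dx":-0.788,"dy":0,"dz":-0.616,"ax":0,"ay":0,"az":0},{"claw":-1,"dx":-0.788,"dy":0,"dz":-0.616,"ax":0,"ay":0,"az":0},{"claw":-1,"dx":-0.788,"dy":0,"dz":-0.616,"ax":0,"ay":0,"az":0},{"claw":-1,"dx":0,"dy":0,"dz":0,"ax":0,"ay":0,"az":0},{"claw":-1,"dx":0,"dy":0,"dz":0,"ax":0,"ay":0,"az":0}]' | head -4
python3 - <<'E'
from bench import r
import cv2,numpy as np
a=r.camera("scene")["color"][40:230,260:460,::-1];w=r.camera("wrist")["color"][30:200,170:350,::-1];b=r.camera("side")["color"][90:240,150:330,::-1]
f=lambda i,W,H:cv2.resize(i.copy(),(W,H),interpolation=cv2.INTER_CUBIC)
o=np.zeros((600,800,3),np.uint8);o[:380,:400]=f(a,400,380);o[:400,400:]=f(w,400,400)[:400];o[400:600,400:640]=f(b,240,200)
cv2.imwrite("pics/end.png",o)
E
```

```text
time: 31.63
ee_pos: [0.531, 0.2592, 0.2581]
eef_rot: [0.528, 0.784, 0.183, -0.27]
ft_force: [0.5, -7.5, 6.0]
width: 0.0148
t 31.6333 eye rel collar: along -0.04702450325405185 lat -0.000209214450058344 z -0.0066051336749260725 tilt 0.062214613557668844 yaw 112.11782603294175 F along/lat/z -7.119804635515402 2.371783019863664 6.0012143891428495 q6 1.47950392200705
time: 32.3
ee_pos: [0.5517, 0.2066, 0.3308]
eef_rot: [0.527, 0.785, 0.182, -0.271]
ft_force: [0.4, -0.2, 0.1]
width: 0.0608
grip_force: 0.0
time: 32.97
ee_pos: [0.6132, 0.0566, 0.3658]
eef_rot: [0.529, 0.784, 0.182, -0.271]
ft_force: [0.1, 0.1, 0.8]
```

View pics/end.png

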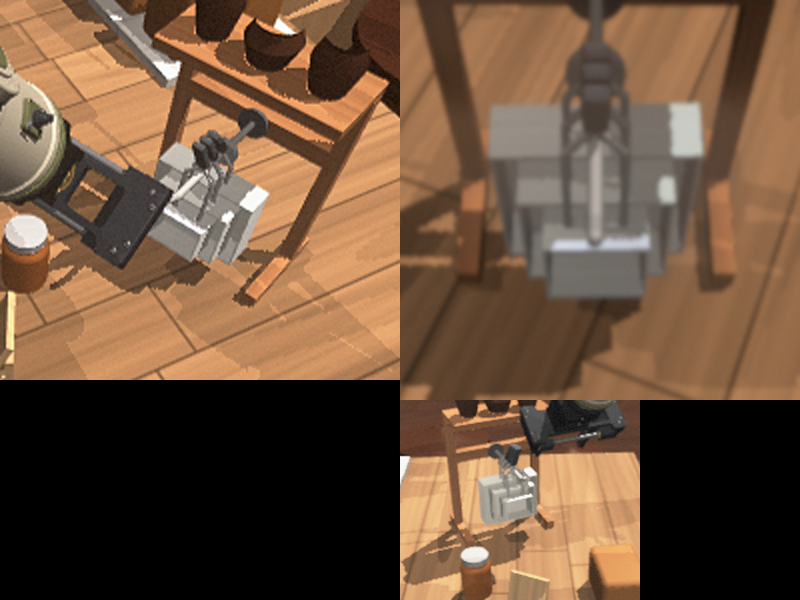

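The last picture shows all three moulds nested on the hook, with the large one against the collar. The jar and blocks haven't moved. I'll wait a little and check that the moulds hang still before handing in.

```bash
python3 -m crank '[{"claw":-1,"dx":0,"dy":0,"dz":0,"ax":0,"ay":0,"az":0},{"claw":-1,"dx":0,"dy":0,"dz":0,"ax":0,"ay":0,"az":0},{"claw":-1,"dx":0,"dy":0,"dz":0,"ax":0,"ay":0,"az":0},{"claw":-1,"dx":0,"dy":0,"dz":0,"ax":0,"ay":0,"az":0},{"claw":-1,"dx":0,"dy":0,"dz":0,"ax":0,"ay":0,"az":0},{"claw":-1,"dx":0,"dy":0,"dz":0,"ax":0,"ay":0,"az":0},{"claw":-1,"dx":0,"dy":0,"dz":0,"ax":0,"ay":0,"az":0},{"claw":-1,"dx":0,"dy":0,"dz":0,"ax":0,"ay":0,"az":0}]'|head -1
python3 - <<'E'
from bench import r
import numpy as np
f=[r.camera("wrist")["color"][30:200,170:350].astype(int) for _ in range(6)]
print([(np.abs(f[k]-f[0]).max(axis=2)>25).sum() for k in range(1,6)])
E
python3 -m crank '[{"claw":-1,"dx":0,"dy":0,"dz":0,"ax":0,"ay":0,"az":0},{"claw":-1,"dx":0,"dy":0,"dz":0,"ax":0,"ay":0,"az":0},{"claw":-1,"dx":0,"dy":0,"dz":0,"ax":0,"ay":0,"az":0},{"claw":-1,"dx":0,"dy":0,"dz":0,"ax":0,"ay":0,"az":0},{"claw":-1,"dx":0,"dy":0,"dz":0,"ax":0,"ay":0,"az":0},{"claw":-1,"dx":0,"dy":0,"dz":0,"ax":0,"ay":0,"az":0},{"claw":-1,"dx":0,"dy":0,"dz":0,"ax":0,"ay":0,"az":0},{"claw":-1,"dx":0,"dy":0,"dz":0,"ax":0,"ay":0,"az":0}]'|head -1
python3 -m crank '[{"claw":-1,"dx":0,"dy":0,"dz":0,"ax":0,"ay":0,"az":0},{"claw":-1,"dx":0,"dy":0,"dz":0,"ax":0,"ay":0,"az":0},{"claw":-1,"dx":0,"dy":0,"dz":0,"ax":0,"ay":0,"az":0},{"claw":-1,"dx":0,"dy":0,"dz":0,"ax":0,"ay":0,"az":0},{"claw":-1,"dx":0,"dy":0,"dz":0,"ax":0,"ay":0,"az":0},{"claw":-1,"dx":0,"dy":0,"dz":0,"ax":0,"ay":0,"az":0},{"claw":-1,"dx":0,"dy":0,"dz":0,"ax":0,"ay":0,"az":0},{"claw":-1,"dx":0,"dy":0,"dz":0,"ax":0,"ay":0,"az":0}]'|head -1
python3 -c "
from bench import r
print(r.close_job())"
```

```text
time: 33.78
[np.int64(0), np.int64(0), np.int64(0), np.int64(0), np.int64(0)]
time: 34.75
time: 35.42
the job is handed in; nothing more can be done
None
```

All three moulds hang nested on the hook, with the large one against the collar, then the medium, then the small; they hung still, the jar and blocks were left alone, and I handed the job in at about 35 s.

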